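# Brace the glaze sprayer's pressure tank in the bench corner and release its safety cap

### The job

Push the square pressure tank along the table until it sits flat against both wooden stop rails of the bench corner. Then, with the tank staying braced there, turn its black cap anticlockwise (seen from above) to its first stop without pressing it, let it rest there a moment, then press it down and turn it on past the stop so that it is released and springs up. Leave everything else on the table where it stands.

Things in the scene. Friction and masses are not known exactly. Their poses are not given: they have to be found in the camera images.
- tank: Loose white pressure tank, 0.7 to 1 kg; 5 to 12 N slide it. Square body 130 x 130 mm, 76 mm high, flat upright sides; origin at the centre of its underside, x and y square to its sides, z up. Black cap on its middle. On top: the curved steel guide rail (point guide) and a brass outlet at the -x -y corner, 45 mm from both axes, up to 93 mm high. 116 mm high with the cap, 128 when released.
- corner: Fixed L of two brown wooden rails, 22 mm thick, 45 mm high. Origin on the table where the centre of the fully seated tank belongs (its sides then parallel to these axes). Far rail: inner face at x = +65 mm, runs along y from -340 to +85 mm. Side rail: inner face at y = +65 mm, runs along x from -220 to +65 mm.
- cap_turn (a joint): Turn of the cap about its upright axis, rad, grows anticlockwise from above; starts at 0 to 0.25. Unpressed it stops at about 0.70 (first stop: an ear on its edge meets a tooth hanging from the steel guide). Held down 6 mm or more it goes on; past about 1.05 the cap is free of the guide. End stop 1.35. Friction about 0.1 N m; stays where left.
- cap_lift (a joint): Height of the cap, m: 0 at rest under the guide, negative when pressed, bottom at -0.008. Spring: about 8 N starts it moving, 11 N holds it at the bottom. It must be below -0.0055 to pass the first stop. Released, it rises by itself to about +0.012.
- cap_top (a point): Centre of the top of the cap's grip bar, on the cap axis, 116 mm above the table at rest; x axis along the bar (tank x turned by cap_turn). The cap is a black disc, 100 mm across, 10 mm thick, its top 18 mm below this point, with an upright straight bar across its middle, 92 mm long, 20 mm wide, 18 mm high, bare disc on both sides of it.
- guide (a point): Middle of the steel guide rail fixed on the tank, 98 mm above the table: an arc 51 to 64 mm from the cap axis, from 0.25 to 1.4 rad anticlockwise from the tank's x axis.
- glue_jar: Loose closed pale jar, steel lid, 68 mm across, 105 mm high, 0.45 kg; origin at the centre of its underside. It stands in one of the two ways into the corner: where the tank would pass along the far rail, or along the side rail. The other way is free. Must not be moved.
- sheet: Thin paper pattern sheet, 105 x 148 mm, stuck flat to the table in the free way; the tank slides over it. Origin at its centre.
- varnish: Loose bottle, 66 mm across, 170 mm high, near the right-hand end of the far rail; origin at the centre of its underside. Must not be moved.
- tin: Loose tin, 90 mm across, 110 mm high, left of the side rail; origin at the centre of its underside. Must not be moved.
- mug: Loose white mug, 80 mm across, 95 mm high with a handle, left of the side rail; origin at the centre of its underside. Must not be moved.
- stamp: Loose wooden hand stamp, 100 x 70 mm, 67 mm high with its knob, left of the side rail; origin at the centre of its underside. Must not be moved.
- brush: Loose brush, 200 mm long, lying to the right of the tank; origin at its middle, along its x. Must not be moved.

How it is judged:
By the outcome, as a careful person would: the job done as asked, in the order asked, and still so for the second after the job is handed in, with the robot touching nothing.
It also fails if it takes over 72 s, if anything falls off the work surface, if the arm or the gripper's body presses on something with over 40 N, if the wrist force passes 120 N, or if a joint passes its speed limit or range.

### The arm

A 7-joint arm with a two-finger parallel gripper is mounted at the origin on the work surface. World frame = base frame: x ahead of the robot, y to its left, z up, the work surface at z = 0. Lengths are in m, angles in rad, forces in N, time in s.
With the tool pointing down it reaches from about 0.4 to 0.85 m from the base axis. Payload 4.5 kg.
Tool frame: the origin (TCP) lies at the very end of the fingers, on their centre line; the grasp point (between the pads) lies behind it (r.grip_depth is the z of the grasp point in the tool frame, in m); z points along the fingers, y is the direction in which the jaws open and shut (so a half turn about z gives the same grasp; the last joint's range is limited). The gripper opens to 88 mm and grips with 3 to 60 N. Pads are 18 mm wide; open, the fingers measure 123 mm over their backs; the gripper's body (75 mm by 187 mm) begins 45 mm behind the grasp point.
Start: joints at [-1.273, 0.689, -0.195, 1.565, 0.157, 0.902, -0.215], TCP at [0.163, 0.603, 0.239] pointing down, gripper open.
Joint ranges: [-3.01, 3.01], [-0.46, 2.08], [-1.47, 1.51], [0.13, 2.56], [-1, 4.14], [0.04, 2.09], [-2.66, 2.66]. Speed limits (rad/s): [2.57, 2.57, 3.14, 3.14, 3.14, 3.14, 3.14].

### API

Orientations are given as a unit quaternion [x, y, z, w].
In Python, from plant import sensors, cams, r gives the robot as it stands. The module is installed in compiled form; this text tells all that it offers.
- The arm moves only by the tool drive_tool, never from a script. Its argument "series" is a list that holds one entry, the list of rows, each a list of 5 numbers: the shift along the world's x, y, z in mm, then the turn about the world's z in rad, then the finger opening in mm, from 0 to 88.1. A call has 1 to 10 rows; each row shifts and turns the commanded pose from where the row before left it; what a row does not reach is not made up. A row lasts 1/10 s, in which the tool goes at most 50 mm and 8.59 degrees, less where a joint would pass 70% of its speed; a pose out of reach is approached as far as the arm can. A call with a gripper value outside its range is refused whole. The fingers move at their own pace and stop on an object; "force" is the grip in N (left out, the last holds). Time passes only in rows, so rows that do not move let the fingers close. It gives the time, the measured TCP pose, the force and the opening at its end, in the units of the state.
- sensors.get_state(): the state, without advancing time (a new reading comes with each control period).
- cams.snapshot(name): name is "side" or "top"; returns the picture (384x512x3 uint8, blue, green, red); there is no depth.
- cams.camera_model(name): a dict with "fx", "fy", "cx", "cy" (pixels), "camera_from_world" (4x4, takes a point from world to camera coordinates). Camera axes: x right, y down, z forward; pixel columns grow to the right and rows downward; lengths in m; the calibration is good to about 2 mm. A picture is of the moment at which its call begins. camera_model takes no time and is no camera call.
- r.finish_job(): hands the job in, once; it reports no verdict.
Trained networks look in the newest picture that a camera, given by its name, has taken for a name from the list of things; names that differ only in an ending like _2 or _b are one class to them, and where a whole thing is asked for, a point or a joint stands for the part that bears it (a point fixed in the world has none). Each returns a list of dicts, best first, with "confidence" (0 to 1); they miss things now and then, are a little off and sometimes report something else, mostly with a low value. They report only what shows in the picture. A call takes as long as a camera call.
- cams.trace(camera, name): "mask" (384x512 bool, what is visible of it) and "at" ([column, row] in pixels, amid what is visible of it).
- cams.mark_of(camera, name): "at" ([column, row] in pixels: a listed point, or the origin of a listed thing).
The state is a dict: "clock": time; "q": joint angles; "qd": joint speeds; "joint_torque": joint torques, N m; "tool_pos": TCP position; "eef_rot": TCP orientation; "contact_force": force on the tool from outside, world axes, zero at the start; "moment": the same for the moment, N m; "opening": opening from 0.0 (shut) to 1.0 (fully open).
Only numpy, scipy, OpenCV 4.12 (cv2) and the standard library are available. Lean on these libraries where they do the work, as an engineer would, in place of code of your own. Each camera call takes 0.05 s, during which the arm holds its last target.

## Working session

There is one attempt and no reset: what is moved stays moved. The work goes in short steps, Python scripts to look and compute and a tool call to move; the robot and the scene stay as the last step left them, time stands still between calls to the robot, and variables do not carry over. Pictures are saved under pics/ and viewed, and the job is handed in when it is done.

Besides the shell and the picture viewer there is one more tool, called after "Emit:" by a JSON object that holds its "method" and its "body", one argument or row to a line. drive_tool: Moves the arm, as the interface text tells. Its arguments: {"type":"object","properties":{"series":{"type":"array","items":{"type":"array","items":{"type":"array","items":{"type":"number"}}}},"force":{"type":"number"}},"required":["series"]}

```bash
mkdir -p pics
cat > h.py <<'E'
import numpy as np, cv2
from plant import sensors, cams, r
def px(cam,P):
    m=cams.camera_model(cam); T=np.array(m["camera_from_world"]); p=T[:3,:3]@np.array(P)+T[:3,3]
    return np.array([m["fx"]*p[0]/p[2]+m["cx"], m["fy"]*p[1]/p[2]+m["cy"]])
def ray(cam,uv):
    m=cams.camera_model(cam); T=np.array(m["camera_from_world"]); R=T[:3,:3]
    d=R.T@np.array([(uv[0]-m["cx"])/m["fx"],(uv[1]-m["cy"])/m["fy"],1]); c=-R.T@T[:3,3]
    return c,d/np.linalg.norm(d)
def atz(cam,uv,z):
    c,d=ray(cam,uv); return c+d*(z-c[2])/d[2]
def tri(a,b):
    (c1,d1),(c2,d2)=ray("top",a),ray("side",b)
    A=np.stack([d1,-d2],1); s=np.linalg.lstsq(A,c2-c1,rcond=None)[0]
    p,q=c1+s[0]*d1,c2+s[1]*d2
    return (p+q)/2,np.linalg.norm(p-q)
E
python3 - <<'E'
from h import *
np.set_printoptions(precision=3,suppress=True)
print(sensors.get_state(), r.grip_depth)
for c in ["top","side"]:
    im=cams.snapshot(c); cv2.imwrite(f"pics/{c}0.png",im)
    print(c,ray(c,(256,192)))
E
```

```text
{'clock': 0.0, 'q': array([-1.273,  0.69 , -0.195,  1.566,  0.157,  0.903, -0.215]), 'qd': array([ 0.   , -0.   , -0.001,  0.001, -0.   ,  0.   , -0.002]), 'joint_torque': array([  0.001, -52.756,  -1.266, -15.342,  -0.052,   0.006,   0.   ]), 'tool_pos': array([0.163, 0.603, 0.238]), 'eef_rot': array([ 0.131,  0.991, -0.001, -0.   ]), 'contact_force': array([-0.669, -0.154, -0.4  ]), 'moment': array([-0.015,  0.004, -0.007]), 'opening': 0.9977448632347565} -0.0187
top (array([ 0.23 , -0.03 ,  1.575]), array([ 0.167,  0.018, -0.986]))
side (array([ 0.14 , -0.81 ,  0.906]), array([ 0.302,  0.653, -0.695]))
```

View pics/top0.png

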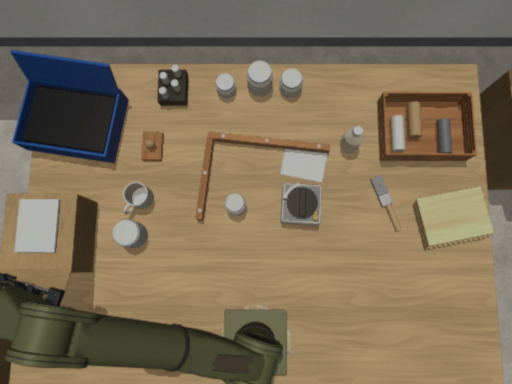

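View pics/side0.png

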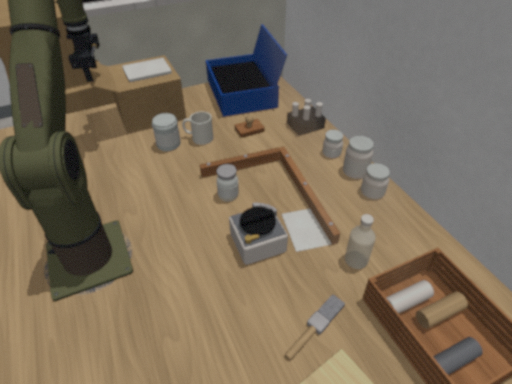

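Run:
```python
from h import *
np.set_printoptions(precision=3,suppress=True)
for n in ["tank","corner","cap_top","guide","glue_jar","sheet","varnish","tin","mug","stamp","brush"]:
    d={}
    for c in ["top","side"]:
        L=cams.mark_of(c,n); d[c]=L[0]["at"] if L else None
        print(n,c,[(np.round(x["at"],1),round(x["confidence"],2)) for x in L[:2]])
    z={"cap_top":.116,"guide":.098}.get(n,0)
    for c in d:
        if d[c] is not None: print("   ",c,atz(c,d[c],z))
    if all(v is not None for v in d.values()): print("   tri",*tri(d["top"],d["side"]))
```

```text
tank top [(array([301.1, 205.3]), 0.68)]
tank side [(array([257.3, 241.5]), 0.93), (array([167.2, 142.7]), 0.29)]
    top [ 0.451 -0.157  0.   ]
    side [ 0.449 -0.148  0.   ]
   tri [ 0.447 -0.156  0.01 ] 0.004048233563294375
corner top [(array([141.1, 198.3]), 0.57)]
corner side [(array([269.9, 175.6]), 0.66), (array([168.7, 142.6]), 0.2)]
    top [0.473 0.397 0.   ]
    side [0.61  0.093 0.   ]
   tri [ 0.629  0.411 -0.262] 0.2595917825388787
cap_top top [(array([300.2, 200.3]), 0.89)]
cap_top side [(array([258.8, 210.5]), 0.57)]
    top [ 0.451 -0.145  0.116]
    side [ 0.459 -0.138  0.116]
   tri [ 0.452 -0.145  0.125] 0.005746543957826167
guide top [(array([288.8, 188.6]), 0.6)]
guide side [(array([267.3, 204.6]), 0.86)]
    top [ 0.492 -0.11   0.098]
    side [ 0.497 -0.112  0.098]
   tri [ 0.495 -0.111  0.097] 0.006013811115214739
glue_jar top [(array([238.9, 203.3]), 0.76)]
glue_jar side [(array([228.3, 198.5]), 0.83), (array([258.7, 212.9]), 0.22)]
    top [0.457 0.058 0.   ]
    side [0.44  0.051 0.   ]
   tri [ 0.45   0.06  -0.009] 0.015219028464047026
sheet top [(array(
[... 514 characters left out ...]
0.409 0.   ]
    side [0.353 0.42  0.   ]
   tri [0.343 0.404 0.012] 0.014792850608863876
mug top [(array([140.4, 198.4]), 0.74)]
mug side [(array([205.9, 140.3]), 0.9)]
    top [0.472 0.4   0.   ]
    side [ 0.481  0.377 -0.   ]
   tri [ 0.482  0.404 -0.02 ] 0.013472894610996357
stamp top [(array([153.7, 144.5]), 0.95)]
stamp side [(array([249., 128.]), 0.84)]
    top [0.666 0.363 0.   ]
    side [0.662 0.38  0.   ]
   tri [0.657 0.36  0.016] 0.008187647156841683
brush top [(array([387.1, 204.8]), 0.83), (array([343.1, 143.7]), 0.58)]
brush side [(array([312.8, 327.2]), 0.88)]
    top [ 0.454 -0.453  0.   ]
    side [ 0.457 -0.443  0.   ]
   tri [ 0.452 -0.449  0.015] 0.00039417192394532164
```

Run:
```python
from h import *
np.set_printoptions(precision=3,suppress=True)
im=cams.snapshot("top"); c=im[120:232,190:346]; cv2.imwrite("pics/t1.png",cv2.resize(c,None,fx=5,fy=5,interpolation=cv2.INTER_CUBIC)[:600,:800])
im=cams.snapshot("side"); c=im[140:270,190:350]; cv2.imwrite("pics/s1.png",cv2.resize(c,None,fx=4.6,fy=4.6,interpolation=cv2.INTER_CUBIC)[:600,:800])
```

```text
(no output)
```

View pics/t1.png

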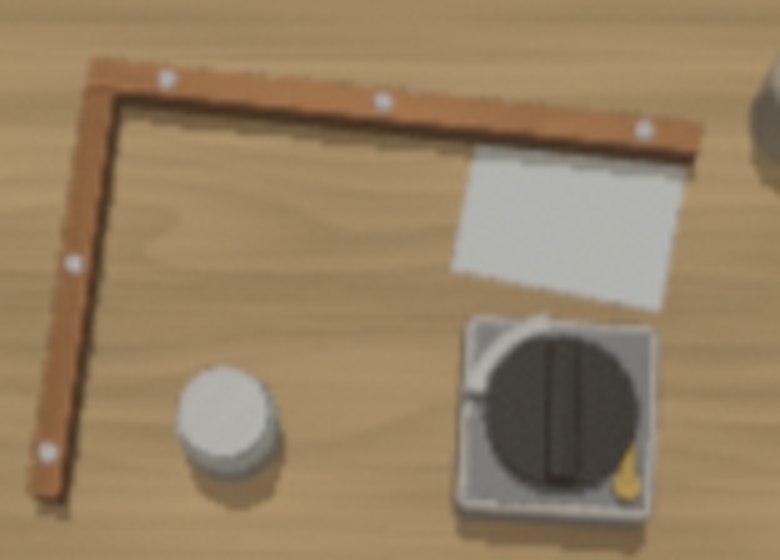

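View pics/s1.png

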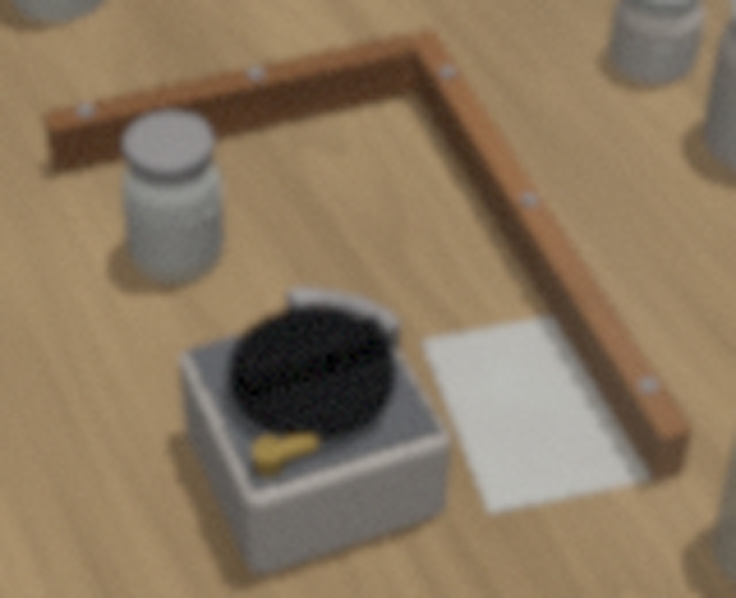

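```bash
cat > fit.py <<'E'
from h import *
from scipy.optimize import minimize
S=4
def fill(cam,polys):
    M=np.zeros((384*S,512*S),np.uint8)
    for P in polys:
        u=np.array([px(cam,p) for p in P])
        h=cv2.convexHull(np.round((u+.5)*S).astype(np.int32)); cv2.fillConvexPoly(M,h,255)
    return cv2.resize(M,(512,384),interpolation=cv2.INTER_AREA)/255.
def box(x0,x1,y0,y1,z0,z1): return [(x,y,z) for x in(x0,x1) for y in(y0,y1) for z in(z0,z1)]
def cyl(R,z0,z1,n=32): return [(R*np.cos(a),R*np.sin(a),z) for a in np.linspace(0,6.2832,n) for z in(z0,z1)]
def place(polys,p):
    c,s=np.cos(p[2]),np.sin(p[2]); return [[(p[0]+c*a-s*b,p[1]+s*a+c*b,z) for a,b,z in P] for P in polys]
CORNER=[box(.065,.087,-.34,.085,0,.045),box(-.22,.065,.065,.087,0,.045)]
def TANK(lift=0): return [box(-.065,.065,-.065,.065,0,.076),cyl(.05,.085+lift,.098+lift)]
def fit(model,masks,p0,st=(.01,.01,.05)):
    def cost(p): return sum(np.abs(fill(c,place(model,p))-m).sum() for c,m in masks.items())
    p0=np.array(p0); sim=np.vstack([p0]+[p0+np.eye(3)[i]*st[i] for i in range(3)])
    r_=minimize(cost,p0,method="Nelder-Mead",options=dict(initial_simplex=sim,xatol=1e-4,fatol=.2,maxiter=150))
    return r_.x,r_.fun,sum(m.sum() for m in masks.values())
def tankmask(c):
    L=cams.trace(c,"tank"); return L[0]["mask"].astype(float),L[0]["confidence"]
E
python3 - <<'E'
from fit import *
np.set_printoptions(precision=4,suppress=True)
P=[(118,92),(693,152),(66,495)]
for u,v in P: print(atz("top",(u/5+190,v/5+120),.045))
ms={};mt={}
for c in ["top","side"]:
    im=cams.snapshot(c)
    for n,d in(("corner",ms),("tank",mt)):
        L=cams.trace(c,n); print(c,n,[(l["confidence"],l["at"],l["mask"].sum()) for l in L[:2]])
        d[c]=L[0]["mask"].astype(float)
    o=im.copy(); o[ms[c]>0]=(0,0,255); o[mt[c]>0]=(0,255,0); cv2.imwrite(f"pics/m_{c}.png",o)
print("tank",fit(TANK(),mt,(.45,-.15,-.04)))
for c in mt: print(c,fit(TANK(),{c:mt[c]},(.45,-.15,-.04)))
E
```

```text
[0.6756 0.1455 0.045 ]
[ 0.6342 -0.2494  0.045 ]
[0.3967 0.1736 0.045 ]
top corner [(0.65, [232.3, 143.9], np.int64(1904))]
top tank [(0.84, [301.9, 201.8], np.int64(1568)), (0.59, [135.3, 198.4], np.int64(715))]
side corner [(0.79, [287.9, 169.8], np.int64(2235)), (0.56, [256.6, 218.8], np.int64(826))]
side tank [(0.94, [256.0, 232.9], np.int64(2567))]Traceback (most recent call last):
  File "<stdin>", line 12, in <module>
  File "fit.py", line 19, in fit
    r_=minimize(cost,p0,method="Nelder-Mead",options=dict(initial_simplex=sim,xatol=1e-4,fatol=.2,maxiter=150))
    res = _minimize_neldermead(fun, x0, args, callback, bounds=bounds,
                               **options)
    fxcc = func(xcc)
    fx = function(np.copy(x), *(wrapper_args + args))
  File "fit.py", line 17, in cost
    def cost(p): return sum(np.abs(fill(c,place(model,p))-m).sum() for c,m in masks.items())
                        ~~~^^^^^^^^^^^^^^^^^^^^^^^^^^^^^^^^^^^^^^^^^^^^^^^^^^^^^^^^^^^^^^^^^
  File "fit.py", line 17, in <genexpr>
    def cost(p): return sum(np.abs(fill(c,place(model,p))-m).sum() for c,m in masks.items())
                                   ~~~~^^^^^^^^^^^^^^^^^^
  File "fit.py", line 7, in fill
    u=np.array([px(cam,p) for p in P])
                ~~^^^^^^^
  File "h.py", line 4, in px
    m=cams.camera_model(cam); T=np.array(m["camera_from_world"]); p=T[:3,:3]@np.array(P)+T[:3,3]
ValueError: time passes only in moves, steps and waits
```

```bash
python3 - <<'E'
from plant import cams
import pickle
pickle.dump({c:cams.camera_model(c) for c in("top","side")},open("cm.pkl","wb"))
E
sed -i 's/cams.camera_model(cam)/CM[cam]/; s/^def px/import pickle\nCM=pickle.load(open("cm.pkl","rb"))\ndef px/' h.py
python3 - <<'E'
from fit import *
np.set_printoptions(precision=4,suppress=True)
ms={};mt={}
for c in ["top","side"]:
    im=cams.snapshot(c)
    for n,d in(("corner",ms),("tank",mt)):
        L=cams.trace(c,n); d[c]=L[0]["mask"].astype(float)
    o=im.copy(); o[ms[c]>0]=(0,0,255); o[mt[c]>0]=(0,255,0); cv2.imwrite(f"pics/m_{c}.png",o)
print("tank",fit(TANK(),mt,(.45,-.15,-.04)))
for c in mt: print(c,fit(TANK(),{c:mt[c]},(.45,-.15,-.04)))
print("corner",fit(CORNER,ms,(.604,.087,-.104)))
for c in mt: print(c,fit(CORNER,{c:ms[c]},(.604,.087,-.104)))
print(sensors.get_state()["clock"])
E
```

```text
tank (array([ 0.4497, -0.1494, -0.0624]), np.float64(319.78431372549016), np.float64(4182.0))
top (array([ 0.4508, -0.1505, -0.0616]), np.float64(60.266666666666666), np.float64(1640.0))
side (array([ 0.4498, -0.1439, -0.0928]), np.float64(192.4745098039216), np.float64(2542.0))
corner (array([ 0.6078,  0.0945, -0.1075]), np.float64(633.5960784313725), np.float64(3882.0))
top (array([ 0.6085,  0.0933, -0.1096]), np.float64(294.41568627450977), np.float64(1624.0))
side (array([ 0.6073,  0.0965, -0.1068]), np.float64(307.25882352941176), np.float64(2258.0))
1.9
```

Emit:
{"method": "drive_tool", "body": {
  "series": [
    [[35,-25,0,0.08,88],[35,-25,0,0.076,88],[35,-25,0,0,88],[35,-25,0,0,88],[35,-25,0,0,88],[35,-25,0,0,88],[30,-30,0,0,88],[20,-40,0,0,88],[10,-40,0,0,88],[0,-40,0,0,88]]
  ]
}}

```text
clock: 2.9
tool_pos: [0.4349, 0.3013, 0.2387]
eef_rot: [0.055, 0.998, 0.0, 0.001]
contact_force: [0.7, -0.1, -0.5]
opening: 1.001
```

Emit:
{"method": "drive_tool", "body": {
  "series": [
    [[0,-40,0,0,88],[0,-40,0,0,88],[0,-40,0,0,88],[0,-40,0,0,88],[0,-40,0,0,88],[0,-40,0,0,88],[0,-40,0,0,88],[0,0,0,0,88]]
  ]
}}

```text
clock: 3.7
tool_pos: [0.4323, 0.0171, 0.2386]
eef_rot: [0.059, 0.998, -0.002, -0.001]
contact_force: [-0.7, 0.6, 0.2]
opening: 0.995
```

Run:
```python
from h import *
np.set_printoptions(precision=4,suppress=True)
s=sensors.get_state(); print(s["q"],s["tool_pos"],s["clock"]); a=s["eef_rot"]; print(np.arctan2(2*(a[0]*a[1]+a[2]*a[3]),1-2*(a[0]**2+a[2]**2)))
```

```text
[ 0.0725  0.4598 -0.3244  2.1112  0.2555  0.6092  1.0214] [0.4323 0.0171 0.2386] 3.7
0.11795062162446494
```

Emit:
{"method": "drive_tool", "body": {
  "series": [
    [[-16,-40,0,0.01,88],[-16,-40,0,0,88],[-16,-40,0,0,88],[-16,-37,0,0,88],[0,0,-40,0,88],[0,0,-40,0,88],[0,0,-30,0,88],[0,0,0,0,88]]
  ]
}}

```text
clock: 4.5
tool_pos: [0.368, -0.1325, 0.1264]
eef_rot: [0.048, 0.999, 0.0, -0.003]
contact_force: [-0.1, -0.1, 0.2]
opening: 0.998
```

Run:
```python
from h import *
np.set_printoptions(precision=4,suppress=True)
s=sensors.get_state(); print(s["q"],s["tool_pos"],s["clock"])
for c,(u,v) in(("top",(250,150)),("side",(180,150))):
    im=cams.snapshot(c)[v:v+120,u:u+150]; cv2.imwrite(f"pics/a_{c}.png",cv2.resize(im,None,fx=4,fy=4,interpolation=cv2.INTER_CUBIC))
```

```text
[ 0.3076  0.6525 -0.1264  2.3458  0.4668  0.1708  1.2204] [ 0.368  -0.1325  0.1264] 4.5
```

View pics/a_side.png

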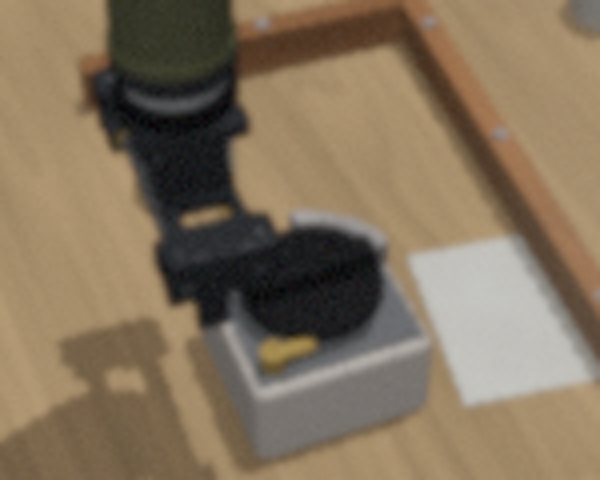

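View pics/a_top.png

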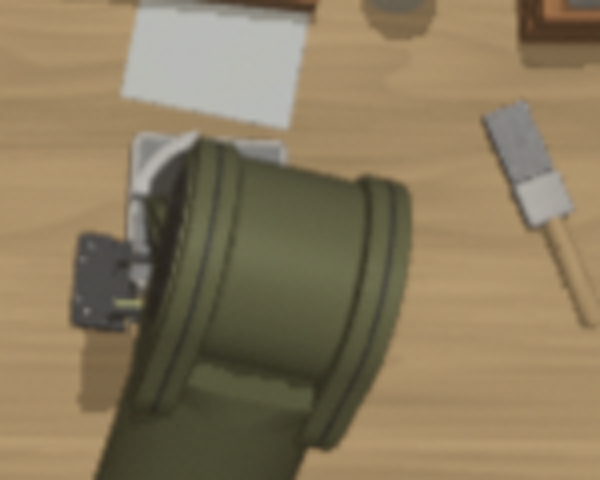

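Emit:
{"method": "drive_tool", "body": {
  "series": [
    [[0,-8,-20,-0.01,88],[0,0,-20,0,88],[0,0,-20,0,88],[0,0,-10,0,88],[0,0,0,0,88]]
  ]
}}

```text
clock: 5.1
tool_pos: [0.3724, -0.1436, 0.081]
eef_rot: [0.053, 0.999, -0.001, -0.002]
contact_force: [-0.4, -0.7, 1.3]
opening: 1.003
```

```bash
cat > st.py <<'E'
from h import *
np.set_printoptions(precision=4,suppress=True)
s=sensors.get_state(); a=s["eef_rot"]; print(s["q"],s["tool_pos"],s["clock"],"yaw",np.arctan2(1-2*(a[0]**2+a[2]**2),2*(a[0]*a[1]-a[2]*a[3])),s["contact_force"],s["moment"])
E
python3 st.py
```

```text
[ 0.2838  0.767  -0.0532  2.3554  1.0401  0.0452  0.6706] [ 0.3724 -0.1436  0.081 ] 5.1 yaw 1.4648699482316225 [-0.3874 -0.7282  1.3305] [-0.016   0.0248 -0.0106]
```

Emit:
{"method": "drive_tool", "body": {
  "series": [
    [[0,-12,0,0,88],[0,-10,0,0,88],[0,0,-10,0,88],[0,0,-10,0,88],[0,0,0,0,88]]
  ]
}}

```text
clock: 5.6
tool_pos: [0.3699, -0.1667, 0.0655]
eef_rot: [0.053, 0.999, -0.002, -0.005]
contact_force: [-2.4, 0.1, -1.2]
opening: 0.999
```

```bash
python3 st.py
```

```text
[ 0.3467  0.8054 -0.0665  2.3365  1.3877  0.0544  0.3766] [ 0.3699 -0.1667  0.0655] 5.6 yaw 1.4639178799362906 [-2.3942  0.0981 -1.2239] [0.0164 0.5579 0.1879]
```

Emit:
{"method": "drive_tool", "body": {
  "series": [
    [[5,-0.5,-2,0,88],[10,-1,-2,0,88],[10,-1,-2,0,88],[10,-1,-2,0,88],[10,-1,0,0,88],[10,-1,0,0,88]]
  ]
}}

```text
clock: 6.2
tool_pos: [0.4238, -0.1701, 0.0576]
eef_rot: [0.053, 0.999, 0.001, -0.007]
contact_force: [-3.1, 1.3, -0.9]
opening: 0.996
```

```bash
python3 st.py
python3 - <<'E'
from h import *
for c,(u,v) in(("top",(230,120)),("side",(180,150))):
    im=cams.snapshot(c)[v:v+120,u:u+150]; cv2.imwrite(f"pics/b_{c}.png",cv2.resize(im,None,fx=4,fy=4,interpolation=cv2.INTER_CUBIC))
E
```

```text
[ 0.5118  0.8506 -0.3787  2.1752  1.0529  0.3276  0.6869] [ 0.4238 -0.1701  0.0576] 6.2 yaw 1.4647945029258724 [-3.1039  1.2826 -0.9099] [0.4    0.7249 0.1674]
```

View pics/b_side.png

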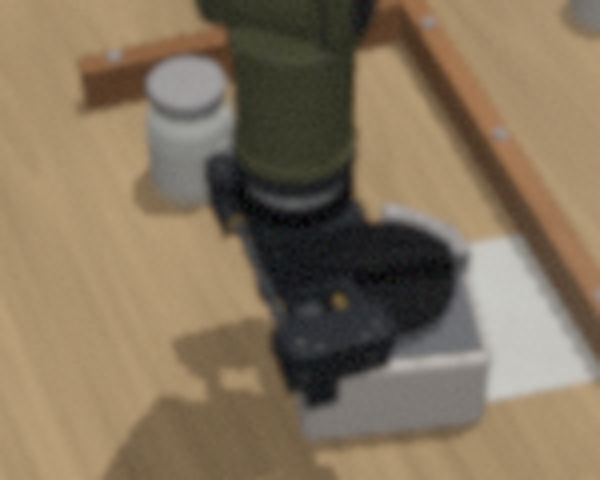

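View pics/b_top.png

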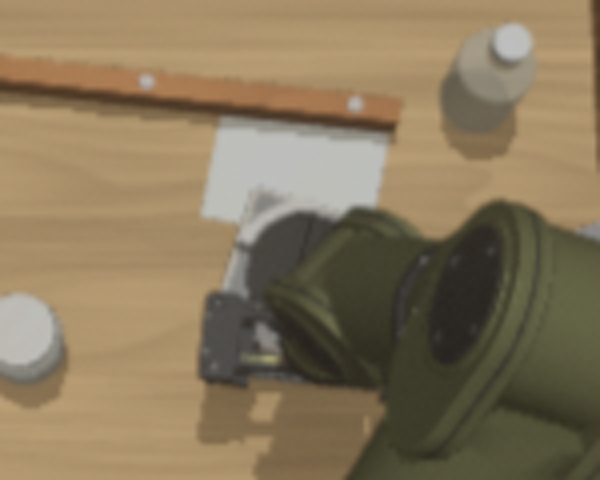

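Emit:
{"method": "drive_tool", "body": {
  "series": [
    [[-10,1,0,0,88],[-8,1,0,0,88],[0,12,0,0,88],[0,10,0,0,88],[0,0,0,0,88]]
  ]
}}

```text
clock: 6.8
tool_pos: [0.4092, -0.1461, 0.0573]
eef_rot: [0.053, 0.999, -0.0, -0.004]
contact_force: [0.8, -0.1, 0.2]
opening: 0.999
```

```bash
python3 st.py
python3 - <<'E'
from fit import *
np.set_printoptions(precision=3,suppress=True)
for c,(u,v) in(("top",(230,120)),("side",(180,150))):
    im0=cams.snapshot(c); im=im0[v:v+120,u:u+150]; cv2.imwrite(f"pics/c_{c}.png",cv2.resize(im,None,fx=4,fy=4,interpolation=cv2.INTER_CUBIC))
    for n in("tank","cap_top"):
        L=cams.mark_of(c,n)
        for l in L[:1]: print(c,n,l["at"],l["confidence"],atz(c,l["at"],0 if n=="tank" else .116))
E
```

```text
[ 0.3991  0.8329 -0.2643  2.2495  1.1699  0.2129  0.5214] [ 0.4092 -0.1461  0.0573] 6.8 yaw 1.4654763423923594 [ 0.7526 -0.1401  0.2049] [-0.0015 -0.0354 -0.0017]
top tank [303.5, 190.4] 0.7 [ 0.503 -0.166  0.   ]
top cap_top [305.6, 186.1] 0.57 [ 0.497 -0.163  0.116]
side tank [275.9, 240.1] 0.94 [ 0.5   -0.166  0.   ]
side cap_top [274.6, 212.4] 0.77 [ 0.494 -0.162  0.116]
```

View pics/c_side.png

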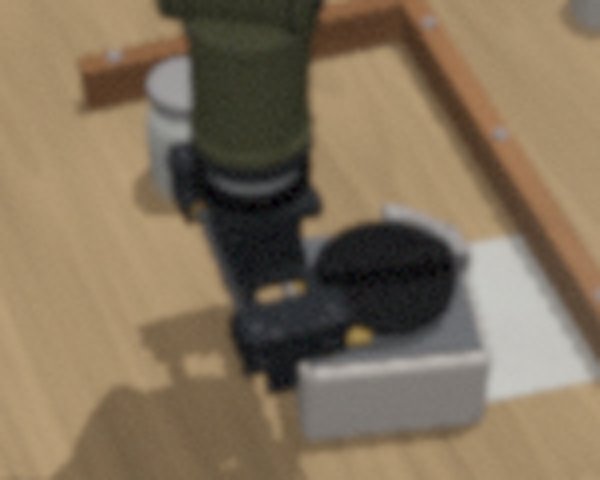

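View pics/c_top.png

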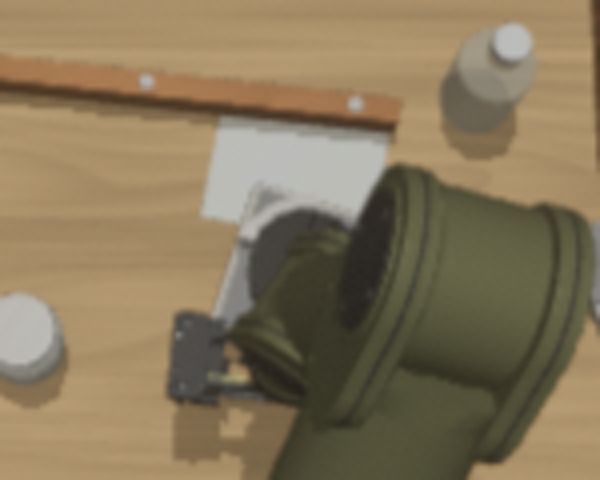

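Emit:
{"method": "drive_tool", "body": {
  "series": [
    [[10,-1,0,0,88],[10,-1,0,0,88],[10,-1,0,0,88],[10,-1,0,0,88],[10,-1,0,0,88],[0,0,0,0,88]]
  ]
}}

```text
clock: 7.7
tool_pos: [0.4564, -0.1543, 0.0559]
eef_rot: [0.056, 0.998, -0.001, -0.007]
contact_force: [-2.7, -1.0, -0.4]
opening: 1.0
```

```bash
cat > look.py <<'E'
import sys
from fit import *
np.set_printoptions(precision=3,suppress=True)
t=sys.argv[1]; B={"top":(200,110),"side":(180,140)}
for c,(u,v) in B.items():
    im0=cams.snapshot(c); im=im0[v:v+130,u:u+170]; cv2.imwrite(f"pics/{t}_{c}.png",cv2.resize(im,None,fx=4,fy=4,interpolation=cv2.INTER_CUBIC))
    for n in("tank","cap_top"):
        L=cams.mark_of(c,n)
        for l in L[:1]: print(c,n,l["at"],l["confidence"],atz(c,l["at"],0 if n=="tank" else .116))
E
python3 st.py;python3 look.py d
```

```text
[ 0.4914  0.8719 -0.4348  2.1019  0.9886  0.4018  0.7065] [ 0.4564 -0.1543  0.0559] 7.7 yaw 1.4596581862785718 [-2.6976 -1.0056 -0.3665] [-0.2884  0.552  -0.2161]
top tank [300.1, 182.1] 0.72 [ 0.532 -0.154  0.   ]
top cap_top [302.4, 172.8] 0.51 [ 0.541 -0.153  0.116]
side tank [281.8, 234.7] 0.68 [ 0.525 -0.156  0.   ]
side cap_top [303.6, 226.1] 0.6 [ 0.54  -0.239  0.116]
```

View pics/d_side.png

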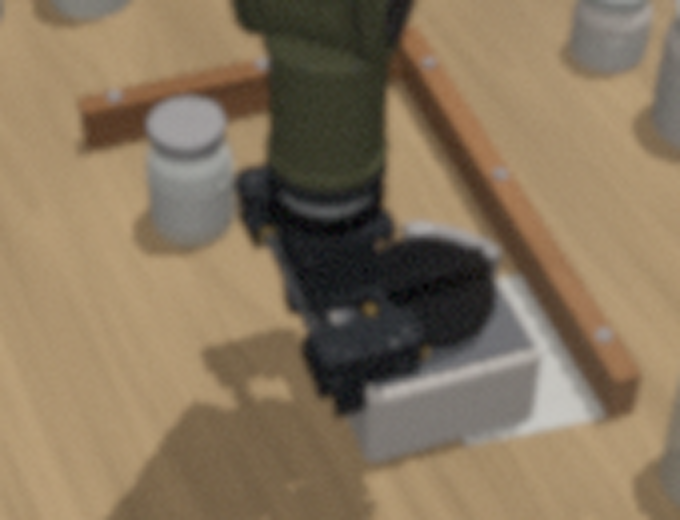

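View pics/d_top.png

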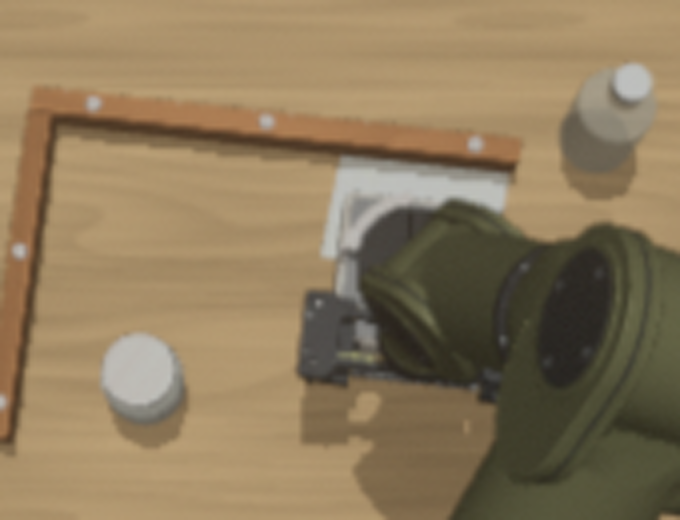

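Emit:
{"method": "drive_tool", "body": {
  "series": [
    [[10,-1,0,0.004,88],[10,-1,0,0,88],[10,-1,0,0,88],[8,-1,0,0,88],[5,-0.5,0,0,88],[0,0,0,0,88]]
  ]
}}

```text
clock: 8.6
tool_pos: [0.5029, -0.1564, 0.0564]
eef_rot: [0.052, 0.999, 0.0, -0.003]
contact_force: [-0.9, 0.8, -1.1]
opening: 0.999
```

Emit:
{"method": "drive_tool", "body": {
  "series": [
    [[4,-0.4,0,0,88],[4,-0.4,0,0,88]]
  ]
}}

```text
clock: 8.8
tool_pos: [0.5041, -0.1568, 0.0563]
eef_rot: [0.051, 0.999, -0.001, -0.01]
contact_force: [-19.1, 4.1, 15.7]
opening: 1.001
```

```bash
python3 st.py;python3 look.py e
```

```text
[ 0.5194  0.9132 -0.5232  1.957   0.8871  0.5407  0.8295] [ 0.5041 -0.1568  0.0563] 8.8 yaw 1.4680476168012175 [-19.0962   4.0895  15.7246] [0.9376 3.6487 0.027 ]
top tank [143.8, 197.7] 0.69 [0.475 0.388 0.   ]
top cap_top [303.8, 159.9] 0.66 [ 0.583 -0.158  0.116]
side tank [297.1, 231.2] 0.77 [ 0.572 -0.164 -0.   ]
side cap_top [302.0, 199.9] 0.85 [ 0.585 -0.153  0.116]
```

View pics/e_side.png

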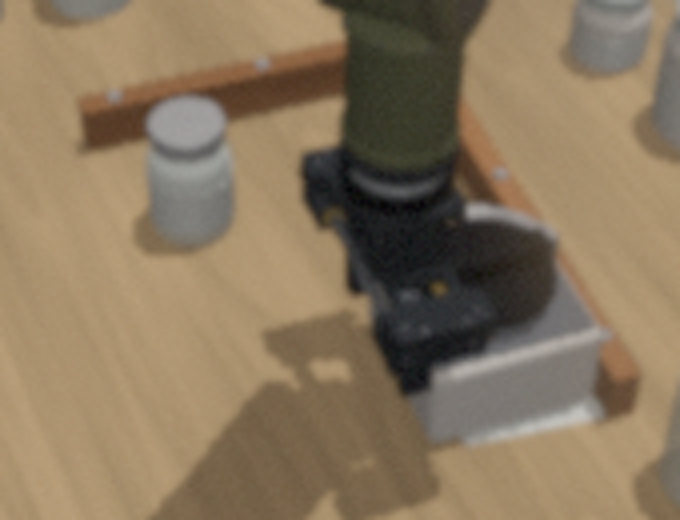

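View pics/e_top.png

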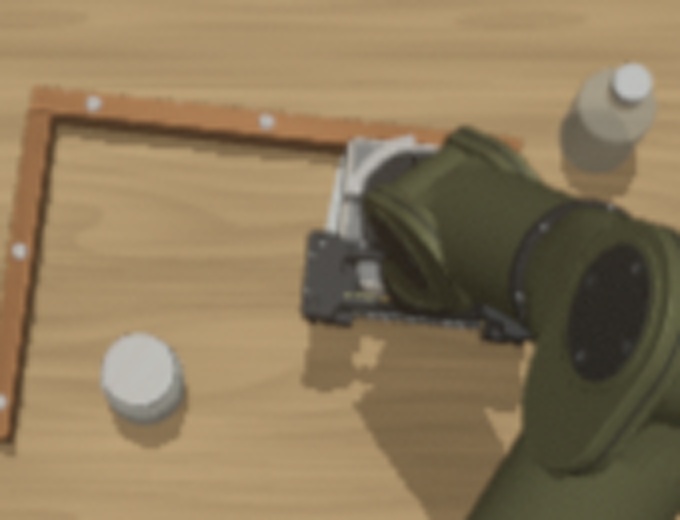

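Emit:
{"method": "drive_tool", "body": {
  "series": [
    [[-10,1,0,0,88],[-15,1.5,0,0,88],[0,0,40,0,88],[0,0,50,0,60],[0,0,54,0,40]]
  ]
}}

```text
clock: 9.6
tool_pos: [0.4852, -0.1549, 0.1983]
eef_rot: [0.051, 0.999, 0.0, -0.004]
contact_force: [1.2, -0.5, -0.1]
opening: 0.842
```

Emit:
{"method": "drive_tool", "body": {
  "series": [
    [[0,-10,0,0.143,40],[0,-10,0,0.143,40],[5,-10,0,0.143,40],[5,-10,0,0.143,40],[10,-10,0,0.143,40],[10,-10,0,0.143,40],[10,-10,0,0.143,40],[10,-10,0,0.143,40],[10,-10,0,0.143,40],[10,-8,0,0.143,40]]
  ]
}}

```text
clock: 10.6
tool_pos: [0.5558, -0.2544, 0.1968]
eef_rot: [-0.617, 0.787, -0.005, -0.002]
contact_force: [-0.5, 0.1, -0.3]
opening: 0.457
```

```bash
python3 st.py;python3 look.py f
```

```text
[ 0.885   0.9251 -1.0737  1.6343  0.8947  1.1417  2.4734] [ 0.5558 -0.2544  0.1968] 10.6 yaw 2.9014078425703835 [-0.5168  0.139  -0.2507] [0.1202 0.0864 0.0333]
top tank [304.7, 167.0] 0.7 [ 0.586 -0.171  0.   ]
top cap_top [303.6, 160.9] 0.65 [ 0.58  -0.157  0.116]
side cap_top [299.5, 203.0] 0.62 [ 0.573 -0.16   0.116]
```

View pics/f_side.png

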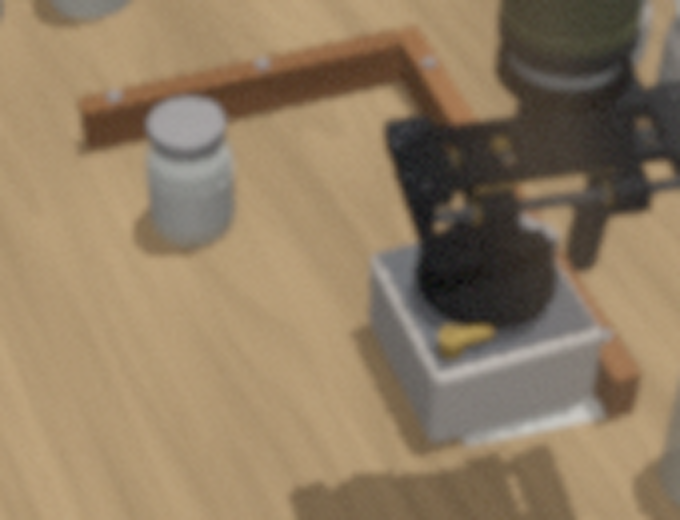

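View pics/f_top.png

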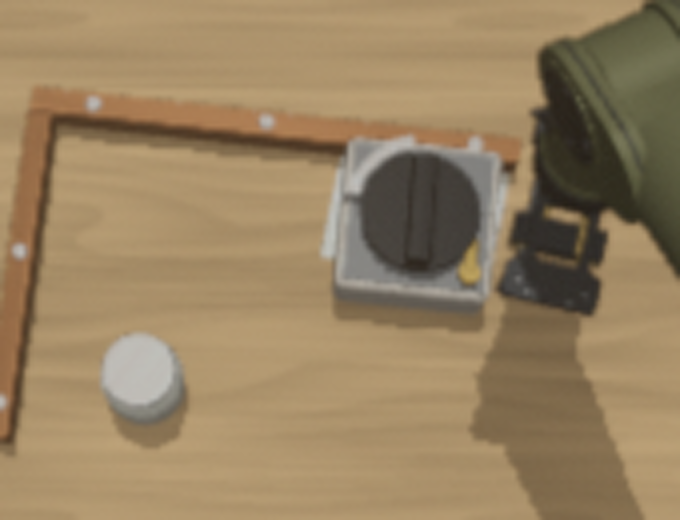

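Emit:
{"method": "drive_tool", "body": {
  "series": [
    [[0,0,0,-0.145,40],[0,0,0,-0.145,40],[0,0,0,-0.145,40],[0,0,0,-0.145,40],[0,0,0,-0.145,40],[0,0,0,-0.145,40],[0,0,0,-0.145,40],[0,0,0,-0.145,40],[0,0,0,-0.145,40],[0,0,0,-0.145,40]]
  ]
}}

```text
clock: 11.9
tool_pos: [0.554, -0.2526, 0.1968]
eef_rot: [0.065, 0.998, -0.0, -0.004]
contact_force: [0.8, 0.3, -0.5]
opening: 0.454
```

Emit:
{"method": "drive_tool", "body": {
  "series": [
    [[0,0,0,-0.145,40],[0,0,0,-0.145,40],[0,0,0,-0.145,40],[0,0,0,-0.145,40],[0,0,0,-0.145,40],[0,0,0,-0.145,40],[0,0,0,-0.145,40],[0,0,0,-0.145,40],[0,0,0,-0.145,40],[0,0,0,-0.145,40]]
  ]
}}

```text
clock: 12.9
tool_pos: [0.5541, -0.2524, 0.1968]
eef_rot: [0.711, 0.704, 0.003, -0.003]
contact_force: [0.8, -0.2, -0.2]
opening: 0.45
```

```bash
python3 st.py
```

```text
[ 0.554   0.7336 -0.3523  1.65    0.31    0.8167  0.061 ] [ 0.5541 -0.2524  0.1968] 12.9 yaw -0.009855237473801496 [ 0.8035 -0.1802 -0.2145] [-0.0945  0.0611 -0.0181]
```

Run:
```python
from fit import *
np.set_printoptions(precision=4,suppress=True)
im=cams.snapshot("top"); m,c=tankmask("top"); print(c,m.sum(),fit(TANK(),{"top":m},(.58,-.162,-.107)))
cv2.imwrite("pics/g.png",cv2.resize(im[110:240,200:370],None,fx=4,fy=4))
L=cams.trace("top","varnish"); print([(l["confidence"],l["at"]) for l in L[:1]])
```

```text
0.58 1587.0 (array([ 0.5829, -0.1625, -0.112 ]), np.float64(98.18431372549018), np.float64(1587.0))
[(0.42, [302.5, 170.0])]
```

View pics/g.png

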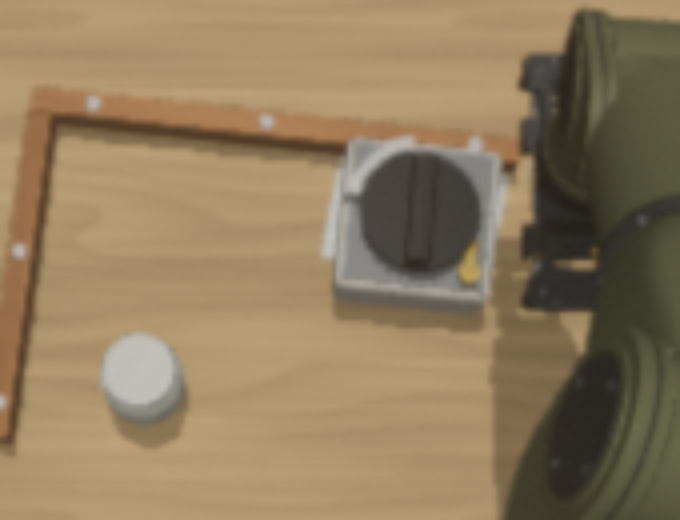

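Emit:
{"method": "drive_tool", "body": {
  "series": [
    [[-4,11,0,-0.097,40],[0,0,-30,0,40],[0,0,-40,0,40],[0,0,-40,0,40],[0,0,-30,0,40],[0,0,-10,0,40],[0,0,0,0,40]]
  ]
}}

```text
clock: 13.75
tool_pos: [0.5495, -0.2416, 0.0454]
eef_rot: [0.741, 0.672, 0.003, -0.005]
contact_force: [-0.3, -0.6, 0.9]
opening: 0.455
```

```bash
python3 st.py; python3 look.py g
```

```text
[ 0.4738  0.9379 -0.2331  1.7578  0.3817  0.4951 -0.1044] [ 0.5495 -0.2416  0.0454] 13.75 yaw -0.09811033576721861 [-0.3318 -0.6242  0.9329] [-0.1187  0.0574 -0.0242]
top tank [302.6, 169.6] 0.85 [ 0.577 -0.164  0.   ]
top cap_top [304.0, 161.7] 0.74 [ 0.577 -0.159  0.116]
side tank [301.6, 232.7] 0.9 [ 0.581 -0.174 -0.   ]
side cap_top [302.2, 200.6] 0.51 [ 0.584 -0.156  0.116]
```

View pics/g_side.png

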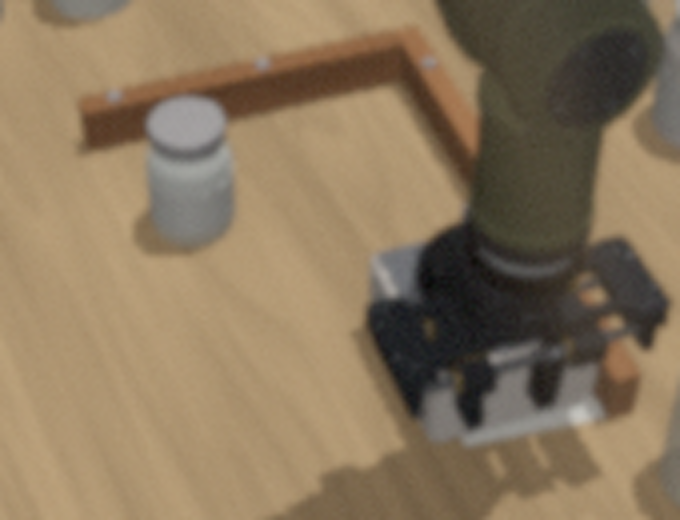

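Emit:
{"method": "drive_tool", "body": {
  "series": [
    [[0.8,7,0,-0.008,40],[1.3,12,0,0,40],[1.6,15,0,0,40],[1.6,15,0,0,40],[1.6,15,0,0,40],[1.6,15,0,0,40],[1.6,15,0,0,40],[1.6,15,0,0,40],[1.3,12,0,0,40]]
  ]
}}

```text
clock: 14.95
tool_pos: [0.5629, -0.1235, 0.0471]
eef_rot: [0.745, 0.667, 0.002, -0.002]
contact_force: [-1.0, -6.9, 4.3]
opening: 0.453
```

```bash
python3 st.py; python3 look.py k
```

```text
[ 0.2422  0.9122 -0.1789  1.8392  0.3397  0.4203 -0.2904] [ 0.5629 -0.1235  0.0471] 14.95 yaw -0.11022552639356806 [-0.9848 -6.8588  4.2671] [-1.568   0.2742 -0.0752]
top tank [270.6, 163.7] 0.81 [ 0.597 -0.052  0.   ]
top cap_top [269.7, 156.4] 0.96 [ 0.595 -0.047  0.116]
side tank [286.4, 202.1] 0.55 [ 0.601 -0.043 -0.   ]
side cap_top [285.4, 175.8] 0.62 [ 0.591 -0.044  0.116]
```

View pics/k_side.png

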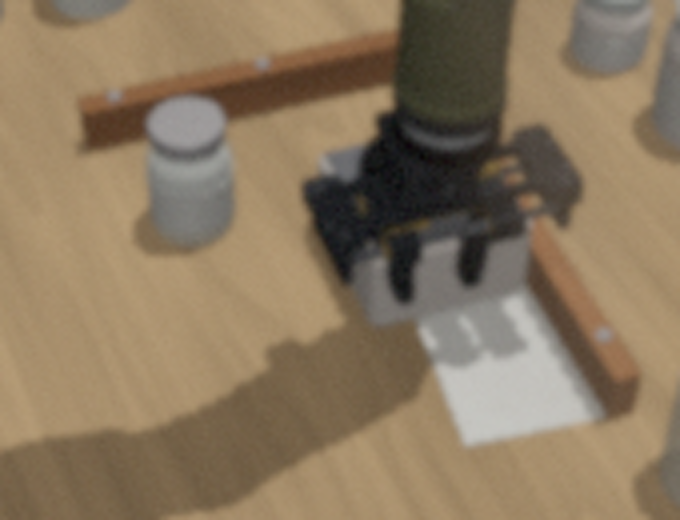

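View pics/k_top.png

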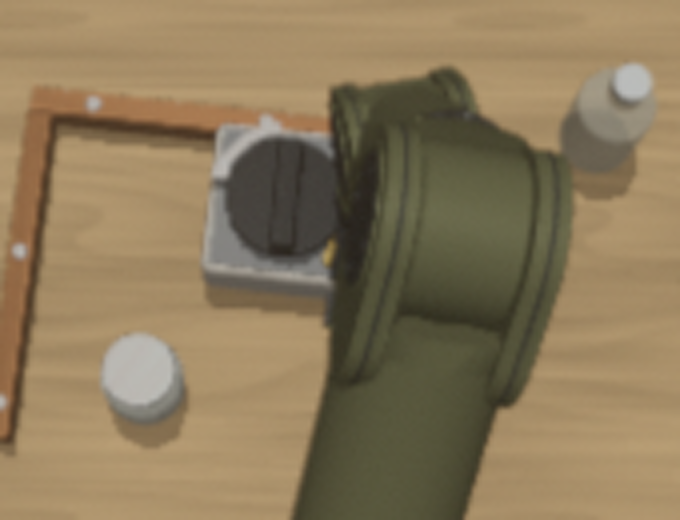

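Emit:
{"method": "drive_tool", "body": {
  "series": [
    [[-0.6,-6,0,0,40],[9,-1,4,0,40],[9,-1,4,0.003,40],[0.6,6,0,0,40],[1.6,15,0,0,40],[1.6,15,0,0,40],[1.6,15,0,0,40],[1.6,15,0,0,40],[1.6,15,0,0,40],[1.6,15,0,0,40]]
  ]
}}

```text
clock: 16.25
tool_pos: [0.5906, -0.0363, 0.0549]
eef_rot: [0.744, 0.668, 0.001, -0.002]
contact_force: [0.2, -8.1, 5.0]
opening: 0.454
```

Emit:
{"method": "drive_tool", "body": {
  "series": [
    [[1.6,15,0,0,40],[1.6,15,0,0,40],[0,0,0,0,40]]
  ]
}}

```text
clock: 16.55
tool_pos: [0.5943, -0.0015, 0.0547]
eef_rot: [0.742, 0.67, 0.003, -0.003]
contact_force: [-0.1, 0.3, 1.0]
opening: 0.455
```

```bash
python3 st.py; python3 look.py l
```

```text
[ 0.027   0.9122 -0.1705  1.7841  0.2812  0.4668 -0.433 ] [ 0.5943 -0.0015  0.0547] 16.55 yaw -0.10279922814964652 [-0.0752  0.2602  0.9964] [-0.0277  0.0323 -0.0292]
top tank [239.0, 160.4] 0.78 [0.609 0.059 0.   ]
top cap_top [232.5, 153.8] 0.84 [0.603 0.074 0.116]
side tank [270.5, 177.6] 0.74 [0.607 0.083 0.   ]
side cap_top [270.2, 151.5] 0.53 [0.603 0.08  0.116]
```

View pics/l_side.png

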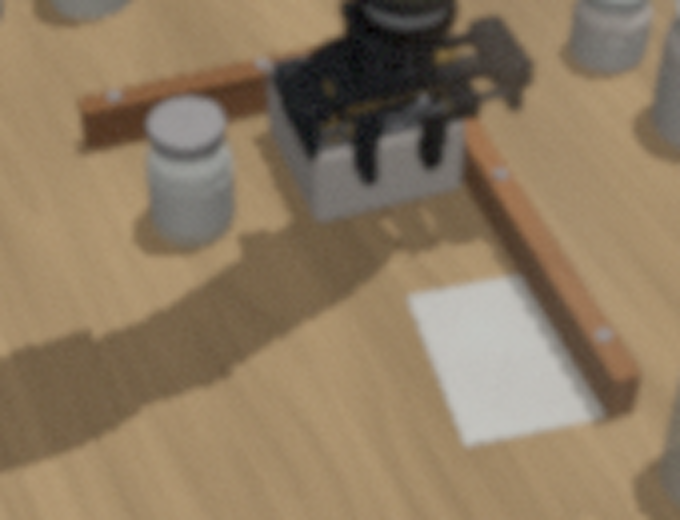

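View pics/l_top.png

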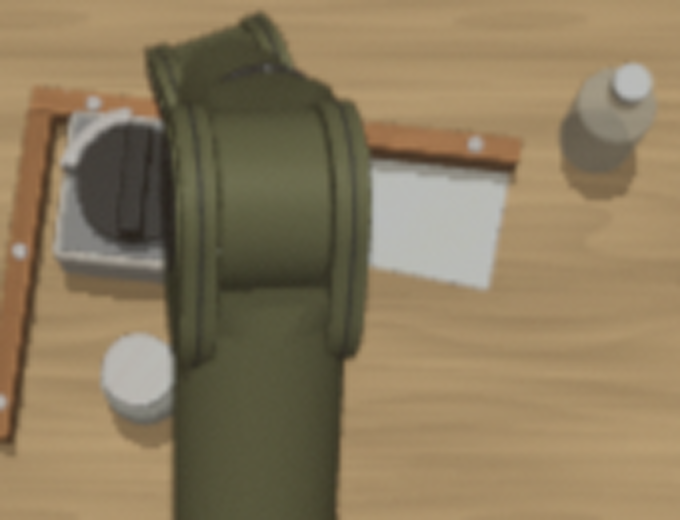

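Emit:
{"method": "drive_tool", "body": {
  "series": [
    [[0.8,7,0,0,40],[0.8,7,0,0,40],[0,0,0,0,40]]
  ]
}}

```text
clock: 17.15
tool_pos: [0.5954, 0.0109, 0.0541]
eef_rot: [0.743, 0.669, 0.003, -0.004]
contact_force: [-0.2, -1.5, -0.7]
opening: 0.451
```

Emit:
{"method": "drive_tool", "body": {
  "series": [
    [[0.4,4,0,0,40]]
  ]
}}

```text
clock: 17.25
tool_pos: [0.5955, 0.0128, 0.0541]
eef_rot: [0.744, 0.669, 0.002, -0.003]
contact_force: [-0.6, -4.9, 0.3]
opening: 0.452
```

Emit:
{"method": "drive_tool", "body": {
  "series": [
    [[0.3,3,0,0,40]]
  ]
}}

```text
clock: 17.35
tool_pos: [0.5959, 0.0164, 0.0541]
eef_rot: [0.744, 0.669, 0.002, -0.003]
contact_force: [-0.9, -4.5, -0.5]
opening: 0.454
```

Emit:
{"method": "drive_tool", "body": {
  "series": [
    [[0.3,3,0,0,40]]
  ]
}}

```text
clock: 17.45
tool_pos: [0.5959, 0.0185, 0.0541]
eef_rot: [0.744, 0.668, 0.001, -0.003]
contact_force: [-0.2, -11.4, 2.3]
opening: 0.454
```

Emit:
{"method": "drive_tool", "body": {
  "series": [
    [[0.3,3,0,0,40]]
  ]
}}

```text
clock: 17.55
tool_pos: [0.5959, 0.0185, 0.0542]
eef_rot: [0.744, 0.668, -0.0, -0.002]
contact_force: [-1.7, -16.3, 2.4]
opening: 0.456
```

Emit:
{"method": "drive_tool", "body": {
  "series": [
    [[0.2,2,0,0,40]]
  ]
}}

```text
clock: 17.65
tool_pos: [0.5959, 0.0186, 0.0542]
eef_rot: [0.744, 0.668, -0.001, -0.001]
contact_force: [-3.1, -17.3, 4.3]
opening: 0.455
```

Emit:
{"method": "drive_tool", "body": {
  "series": [
    [[-0.4,-4,0,0,40],[-1.1,-10,0,0,40],[-1,-10,40,0,40],[-1,-10,50,-0.14,40],[-2,-20,50,-0.14,40],[-3,-30,10,-0.14,40],[-3,-30,0,-0.14,50],[0,-20,0,-0.14,50],[0,0,0,-0.14,50]]
  ]
}}

```text
clock: 18.55
tool_pos: [0.586, -0.1096, 0.2002]
eef_rot: [0.953, 0.303, 0.005, -0.001]
contact_force: [-0.6, 0.4, 0.4]
opening: 0.568
```

```bash
python3 st.py
cat > look2.py <<'E'
import sys
from fit import *
np.set_printoptions(precision=4,suppress=True)
t=sys.argv[1]; B={"top":(195,120,80,110),"side":(200,130,100,100)}; ms={}
for c,(u,v,h,w) in B.items():
    im=cams.snapshot(c)[v:v+h,u:u+w]; cv2.imwrite(f"pics/{t}_{c}.png",cv2.resize(im,None,fx=6,fy=6,interpolation=cv2.INTER_CUBIC))
    ms[c],cf=tankmask(c); 
    L=cams.mark_of(c,"cap_top")
    print(c,cf,fit(TANK(),{c:ms[c]},(.607,.094,-.107)),[(l["confidence"],atz(c,l["at"],.116)) for l in L[:1]])
print("both",fit(TANK(),ms,(.607,.094,-.107)))
E
python3 look2.py m
```

```text
[ 0.1143  0.6914 -0.0055  1.7099 -0.0043  0.7317 -0.8413] [ 0.586  -0.1096  0.2002] 18.55 yaw -0.9546196474699594 [-0.5589  0.4078  0.4044] [-0.0518  0.1646 -0.0031]
top 0.87 (array([ 0.6071,  0.0937, -0.0846]), np.float64(123.06274509803922), np.float64(1566.0)) [(0.73, array([0.601 , 0.0971, 0.116 ]))]
side 0.72 (array([ 0.6051,  0.0991, -0.1731]), np.float64(299.90588235294115), np.float64(1553.0)) [(0.88, array([0.605 , 0.0893, 0.116 ]))]
both (array([ 0.6047,  0.0941, -0.1279]), np.float64(467.54901960784315), np.float64(3119.0))
```

View pics/m_side.png

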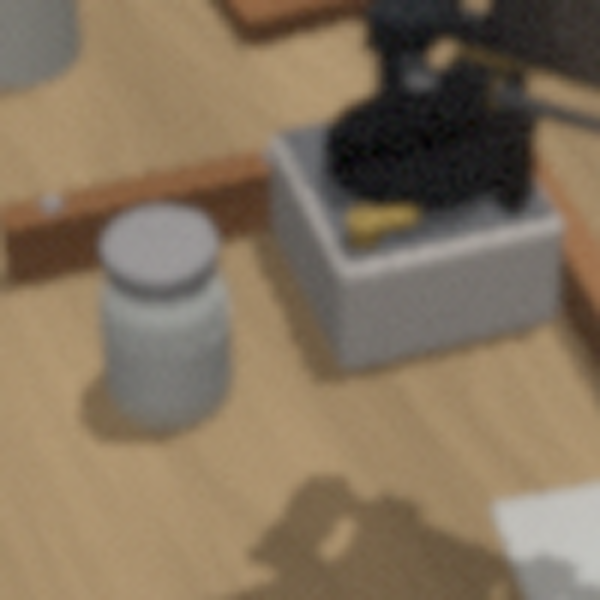

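View pics/m_top.png

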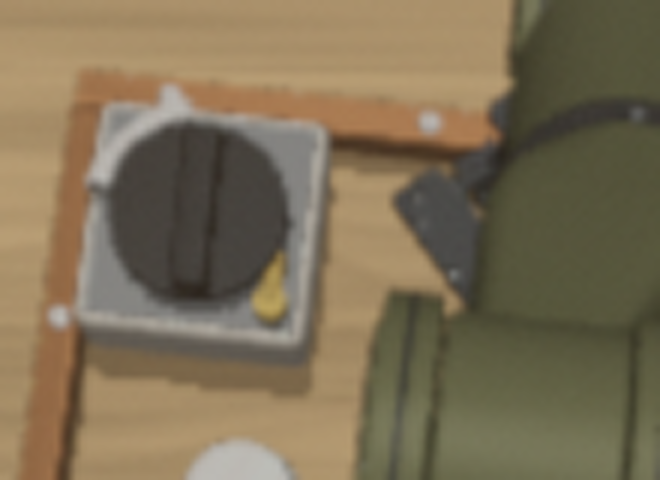

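Run:
```python
from fit import *
np.set_printoptions(precision=4,suppress=True)
f=lambda u,v,z: atz("top",(u/6+195-.4,v/6+120-.4),z)
for a,b,z in(((80,325),(300,345),.076),((330,128),(302,343),.076),((102,108),(80,320),.076),((102,104),(327,126),.076),((197,125),(190,298),.116),((182,125),(173,295),.116),((217,130),(209,297),.116)):
    A,B=f(*a,z),f(*b,z); d=A-B; print(A,B,"ang",np.arctan2(d[1],d[0]))
im=cv2.imread("pics/m_top.png")
p=(.607,.094,-.107)
for x0,y0,x1,y1,z in((-.065,-.065,.065,-.065,.076),(-.065,-.065,-.065,.065,.076),(-.065,.065,.065,.065,.076),(.065,-.065,.065,.065,.076),(.065,.065,.065,-.2,.045),(.065,.065,-.2,.065,.045)):
    P=place([[(x0,y0,z),(x1,y1,z)]],p)[0]
    u=[tuple(int(round(t)) for t in (px("top",q)-np.array([195-.4,120-.4]))*6) for q in P]
    cv2.line(im,u[0],u[1],(0,0,255) if z>.05 else (255,0,0),1)
cv2.imwrite("pics/m_ov.png",im)
```

```text
[0.5446 0.1579 0.076 ] [0.5337 0.0356 0.076 ] ang 1.4822088163421727
[0.6581 0.0202 0.076 ] [0.5348 0.0345 0.076 ] ang -0.11568557300155209
[0.6694 0.1487 0.076 ] [0.5474 0.158  0.076 ] ang -0.07560356239353837
[0.6717 0.1488 0.076 ] [0.6593 0.0219 0.076 ] ang 1.4728733912085374
[0.6482 0.0917 0.116 ] [0.5513 0.0937 0.116 ] ang -0.020826226350741675
[0.6482 0.0999 0.116 ] [0.5529 0.1029 0.116 ] ang -0.03190557319058554
[0.6454 0.0807 0.116 ] [0.5519 0.0834 0.116 ] ang -0.029330170483654473
```

View pics/m_ov.png

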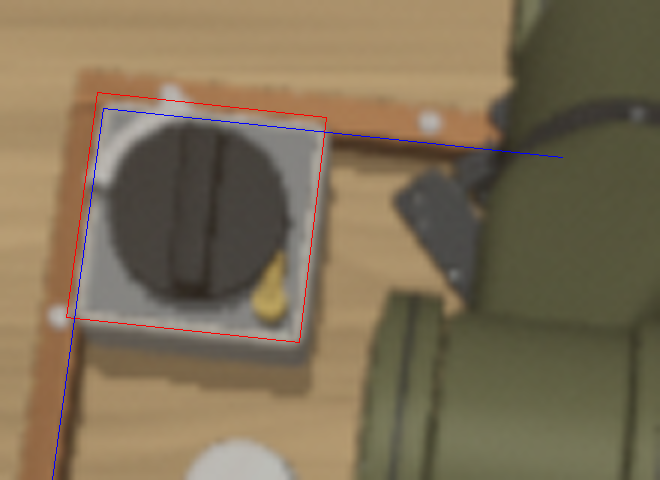

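Emit:
{"method": "drive_tool", "body": {
  "series": [
    [[-6,23,0,-0.14,60],[-7,23,0,-0.14,80],[-7,23,0,-0.14,88],[-7,23,0,-0.14,88],[-7,23,0,-0.14,88],[-7,23,0,-0.023,88],[-7,23,0,0,88],[-7,23,0,0,88],[-7,23,0,0,88],[0,3,0,0,88]]
  ]
}}

```text
clock: 19.85
tool_pos: [0.5225, 0.1081, 0.1994]
eef_rot: [0.999, -0.044, 0.004, -0.002]
contact_force: [-0.4, 0.3, 0.5]
opening: 0.999
```

Emit:
{"method": "drive_tool", "body": {
  "series": [
    [[0,0,-40,0,88],[0,0,-30,0,88],[0,0,0,0,88]]
  ]
}}

```text
clock: 20.15
tool_pos: [0.5216, 0.1026, 0.1268]
eef_rot: [0.999, -0.048, 0.001, 0.001]
contact_force: [-1.7, 0.2, -0.7]
opening: 1.003
```

```bash
python3 st.py; python3 look.py n
```

```text
[-0.3955  0.7506  0.1891  1.9606 -0.2922  0.4537 -1.6597] [0.5216 0.1026 0.1268] 20.15 yaw -1.6669912580932507 [-1.7166  0.1724 -0.7094] [0.0038 0.2329 0.0178]
top tank [229.5, 160.2] 0.88 [0.609 0.093 0.   ]
top cap_top [227.0, 150.1] 0.52 [0.615 0.093 0.116]
side tank [268.6, 176.5] 0.94 [0.604 0.091 0.   ]
side cap_top [267.3, 148.0] 0.56 [0.602 0.1   0.116]
```

View pics/n_side.png

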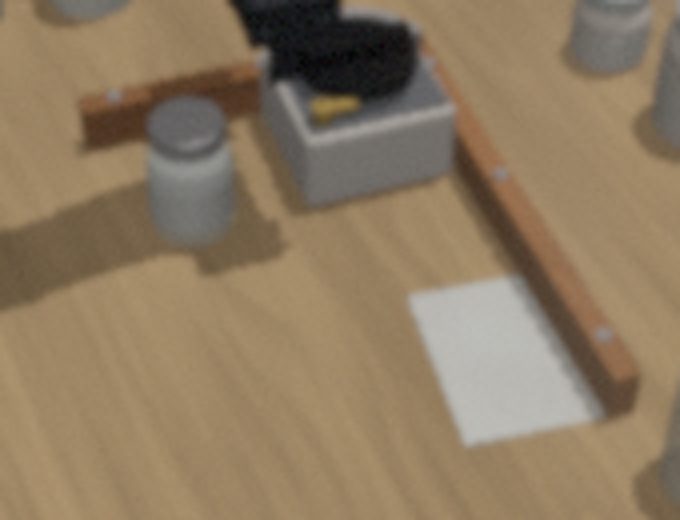

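Emit:
{"method": "drive_tool", "body": {
  "series": [
    [[0,-1,-10,-0.01,70],[0,-1,-30,0,70],[0,0,-28,0,70],[0,0,0,0,70]]
  ]
}}

```text
clock: 20.85
tool_pos: [0.5216, 0.1012, 0.0591]
eef_rot: [0.999, -0.054, 0.002, 0.0]
contact_force: [-1.1, -0.4, -1.1]
opening: 0.798
```

Emit:
{"method": "drive_tool", "body": {
  "series": [
    [[4,-0.4,0,0,70],[3,-0.3,0,0,70]]
  ]
}}

```text
clock: 21.05
tool_pos: [0.5305, 0.1008, 0.0626]
eef_rot: [0.999, -0.054, 0.004, -0.0]
contact_force: [-5.1, 1.4, -1.9]
opening: 0.796
```

Emit:
{"method": "drive_tool", "body": {
  "series": [
    [[3,-0.3,0,0,70]]
  ]
}}

```text
clock: 21.15
tool_pos: [0.5314, 0.1006, 0.0625]
eef_rot: [0.999, -0.053, 0.002, -0.0]
contact_force: [-10.2, 1.1, 7.9]
opening: 0.798
```

Emit:
{"method": "drive_tool", "body": {
  "series": [
    [[2,-0.2,0,0,70]]
  ]
}}

```text
clock: 21.25
tool_pos: [0.5314, 0.1007, 0.0625]
eef_rot: [0.999, -0.053, 0.0, -0.0]
contact_force: [-12.5, 1.4, 9.7]
opening: 0.794
```

Emit:
{"method": "drive_tool", "body": {
  "series": [
    [[-6,0.6,0,0,70],[-6,0.6,0,0,70],[0,0,40,0,70],[0,0,50,0,60],[-30,3,40,0,55],[-40,0,0,0,55],[0,0,0,0,55]]
  ]
}}

```text
clock: 21.95
tool_pos: [0.4484, 0.1043, 0.1929]
eef_rot: [0.999, -0.053, 0.003, -0.0]
contact_force: [0.2, -0.7, 0.0]
opening: 0.627
```

```bash
python3 st.py; python3 look2.py o
```

```text
[-0.4845  0.5721  0.2417  2.1148 -0.2826  0.479  -1.7053] [0.4484 0.1043 0.1929] 21.95 yaw -1.676709078135391 [ 0.2174 -0.6915  0.0025] [0.078  0.1367 0.016 ]
top 0.89 (array([ 0.6084,  0.093 , -0.0818]), np.float64(457.17647058823525), np.float64(1244.0)) [(0.76, array([0.6017, 0.0903, 0.116 ]))]
side 0.75 (array([ 0.6095,  0.1009, -0.1375]), np.float64(177.1764705882353), np.float64(1737.0)) [(0.8, array([0.6014, 0.0945, 0.116 ]))]
both (array([ 0.6087,  0.0945, -0.1251]), np.float64(675.9764705882353), np.float64(2981.0))
```

View pics/o_top.png

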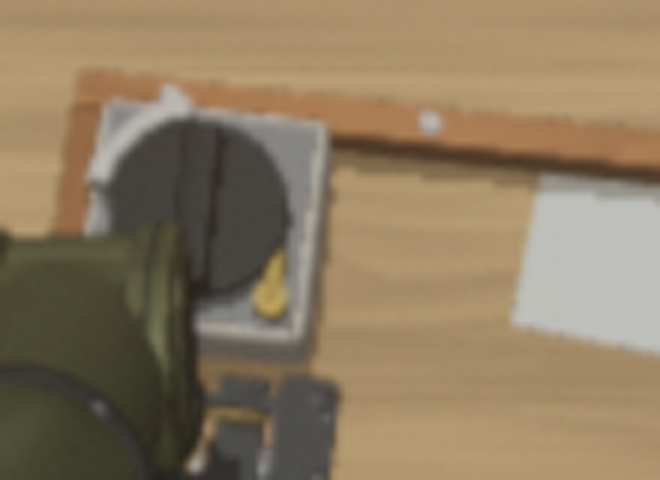

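View pics/o_side.png

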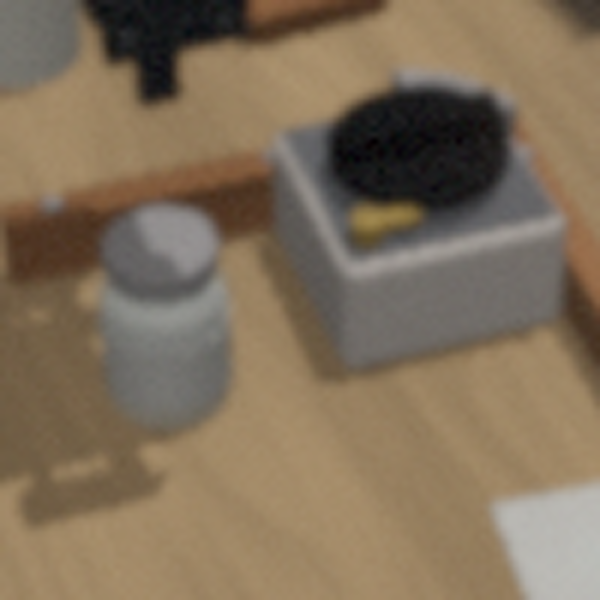

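Emit:
{"method": "drive_tool", "body": {
  "series": [
    [[40,-3,0,0.075,44],[40,-3,0,0,44],[40,-3,0,0,44],[36,-3,0,0,44],[0,0,-20,0,44],[0,0,-30,0,44],[0,0,0,0,44]]
  ],
  "force": 20
}}

```text
clock: 22.95
tool_pos: [0.6076, 0.0921, 0.1376]
eef_rot: [1.0, -0.016, 0.001, 0.0]
contact_force: [-0.5, -0.5, 0.5]
opening: 0.496
```

```bash
python3 st.py; python3 look2.py p
```

```text
[-0.3417  0.8145  0.2093  1.7009 -0.2507  0.6507 -1.5992] [0.6076 0.0921 0.1376] 22.95 yaw -1.6030850870172046 [-0.5076 -0.4853  0.4592] [-0.0004  0.2052  0.0297]
top 0.61 (array([0.5932, 0.0725, 0.1466]), np.float64(1013.7372549019608), np.float64(635.0)) []
side 0.6 (array([ 0.6107,  0.1028, -0.153 ]), np.float64(193.67450980392155), np.float64(1665.0)) [(0.61, array([0.6149, 0.1056, 0.116 ]))]
both (array([ 0.6069,  0.0939, -0.1569]), np.float64(1307.3960784313726), np.float64(2300.0))
```

View pics/p_side.png

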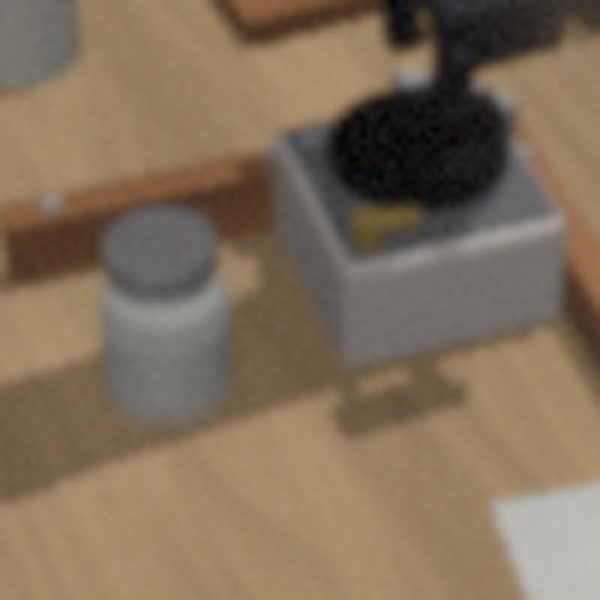

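View pics/p_top.png

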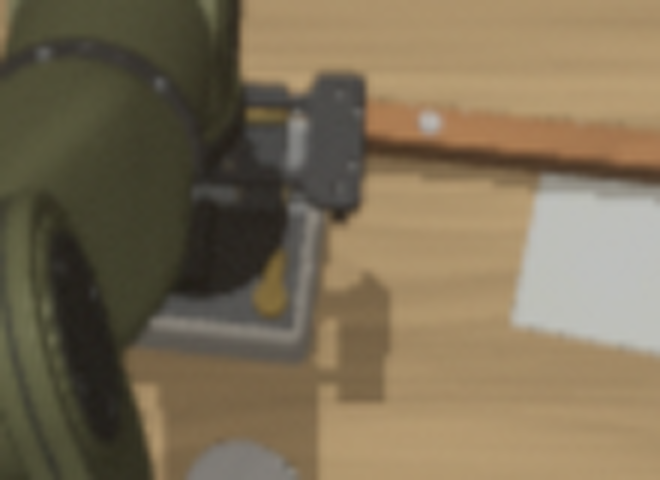

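Emit:
{"method": "drive_tool", "body": {
  "series": [
    [[-4,0,-14,0,44],[0,0,-10,0,44],[0,0,-8,0,44],[0,0,-3,0,44],[0,0,0,0,44]]
  ]
}}

```text
clock: 23.75
tool_pos: [0.6057, 0.0925, 0.1063]
eef_rot: [1.0, -0.016, 0.004, -0.0]
contact_force: [0.6, -0.0, -0.3]
opening: 0.499
```

Emit:
{"method": "drive_tool", "body": {
  "series": [
    [[0,0,0,0,30],[0,0,0,0,15],[0,0,0,0,10],[0,0,0,0,10]]
  ],
  "force": 15
}}

```text
clock: 24.15
tool_pos: [0.6061, 0.0931, 0.107]
eef_rot: [1.0, -0.016, 0.005, -0.001]
contact_force: [0.6, 1.8, 0.7]
opening: 0.231
```

```bash
python3 st.py
```

```text
[-0.3334  0.854   0.1898  1.7296 -0.2644  0.5727 -1.5885] [0.6061 0.0931 0.107 ] 24.15 yaw -1.6029181339343992 [0.5997 1.762  0.6772] [ 0.2541  0.1716 -0.1882]
```

Emit:
{"method": "drive_tool", "body": {
  "series": [
    [[0,0,0,0.08,10],[0,0,0,0.1,10],[0,0,0,0.1,10],[0,0,0,0.1,10],[0,0,0,0.08,10]]
  ],
  "force": 20
}}

```text
clock: 24.65
tool_pos: [0.6061, 0.0929, 0.1069]
eef_rot: [0.977, 0.214, 0.005, -0.002]
contact_force: [-0.8, 1.1, -0.0]
opening: 0.226
```

```bash
python3 st.py
```

```text
[-0.2616  0.8445  0.0649  1.725  -0.0974  0.5655 -1.2767] [0.6061 0.0929 0.1069] 24.65 yaw -1.1399846762570536 [-0.8358  1.1294 -0.0025] [ 0.1198  0.1536 -0.2658]
```

Emit:
{"method": "drive_tool", "body": {
  "series": [
    [[0,0,0,0.05,10],[0,0,0,0.05,10],[0,0,0,0,10]]
  ]
}}

```text
clock: 24.95
tool_pos: [0.6061, 0.0928, 0.1069]
eef_rot: [0.965, 0.261, 0.005, -0.002]
contact_force: [1.0, 0.8, 2.3]
opening: 0.227
```

```bash
python3 st.py
```

```text
[-0.2463  0.8435  0.0386  1.7237 -0.0621  0.5661 -1.2117] [0.6061 0.0928 0.1069] 24.95 yaw -1.0432605774851627 [0.9765 0.815  2.2769] [ 0.1873  0.169  -0.2286]
```

Emit:
{"method": "drive_tool", "body": {
  "series": [
    [[0,0,0,0.03,10],[0,0,0,0,10]]
  ]
}}

```text
clock: 25.15
tool_pos: [0.6061, 0.0928, 0.1069]
eef_rot: [0.961, 0.276, 0.005, -0.002]
contact_force: [0.4, 0.9, 2.3]
opening: 0.224
```

```bash
python3 st.py
```

```text
[-0.2421  0.8433  0.0308  1.7233 -0.0511  0.5665 -1.1911] [0.6061 0.0928 0.1069] 25.15 yaw -1.0124353780557638 [0.4394 0.8928 2.3027] [ 0.2076  0.1436 -0.2051]
```

Emit:
{"method": "drive_tool", "body": {
  "series": [
    [[0,0,0,0.02,10],[0,0,0,0.02,10],[0,0,0,0,10]]
  ]
}}

```text
clock: 25.45
tool_pos: [0.6061, 0.0927, 0.1069]
eef_rot: [0.955, 0.295, 0.005, -0.002]
contact_force: [-0.1, 1.4, 3.0]
opening: 0.223
```

```bash
python3 st.py
```

```text
[-0.2357  0.843   0.02    1.7228 -0.0364  0.5671 -1.1639] [0.6061 0.0927 0.1069] 25.45 yaw -0.9719697945860404 [-0.1089  1.3752  3.0335] [ 0.2418  0.0429 -0.1792]
```

Emit:
{"method": "drive_tool", "body": {
  "series": [
    [[0,0,0,0.02,10],[0,0,0,0,10]]
  ]
}}

```text
clock: 25.65
tool_pos: [0.6061, 0.0927, 0.1068]
eef_rot: [0.952, 0.305, 0.005, -0.002]
contact_force: [0.3, 1.2, 3.3]
opening: 0.227
```

```bash
python3 st.py
```

```text
[-0.2326  0.8429  0.0146  1.7225 -0.0291  0.5674 -1.1504] [0.6061 0.0927 0.1068] 25.65 yaw -0.9519388107531229 [0.287  1.1933 3.2619] [ 0.3388  0.0133 -0.1351]
```

Emit:
{"method": "drive_tool", "body": {
  "series": [
    [[0,0,0,0.02,10],[0,0,0,0.02,10]]
  ]
}}

```text
clock: 25.85
tool_pos: [0.6061, 0.0927, 0.1068]
eef_rot: [0.946, 0.324, 0.005, -0.002]
contact_force: [0.6, 1.1, 3.8]
opening: 0.227
```

```bash
python3 st.py; python3 look2.py q
```

```text
[-0.2264  0.8428  0.0038  1.7219 -0.0147  0.5681 -1.1231] [0.6061 0.0927 0.1068] 25.85 yaw -0.9115378211477528 [0.5898 1.1129 3.7542] [ 0.3918 -0.0086 -0.4252]
top 0.74 (array([0.5911, 0.0374, 0.3187]), np.float64(1289.0666666666666), np.float64(356.0)) [(0.62, array([0.4542, 0.3633, 0.116 ]))]
side 0.85 (array([ 0.609 ,  0.1002, -0.1403]), np.float64(240.99607843137252), np.float64(1635.0)) [(0.95, array([0.605 , 0.1009, 0.116 ]))]
both (array([ 0.6061,  0.0913, -0.1608]), np.float64(1607.5058823529412), np.float64(1991.0))
```

View pics/q_side.png

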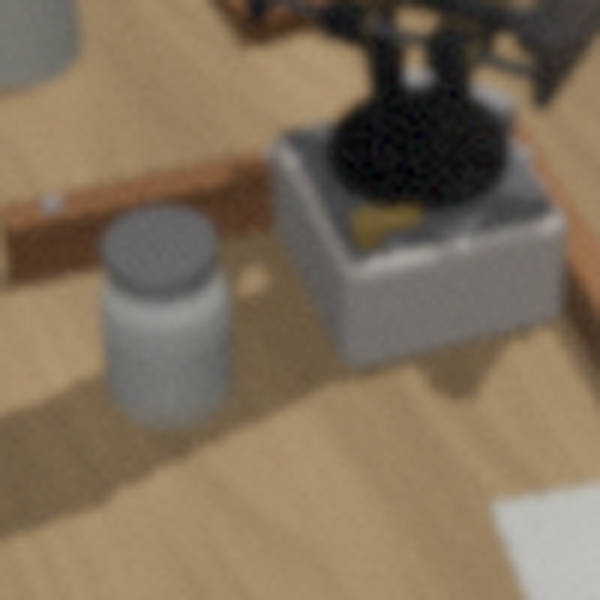

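View pics/q_top.png

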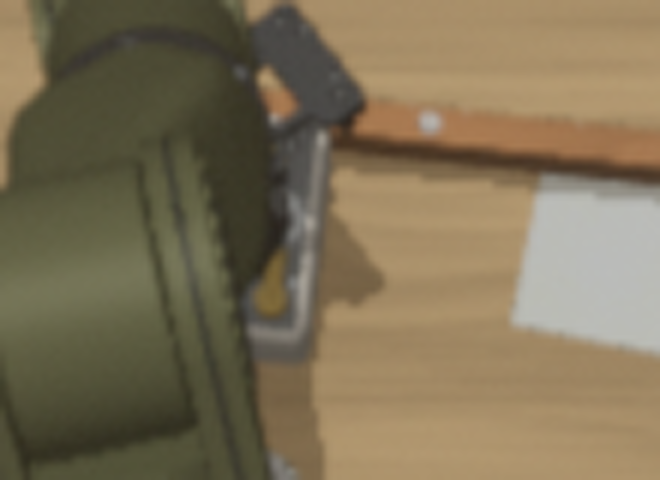

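Emit:
{"method": "drive_tool", "body": {
  "series": [
    [[0,0,0,0,10],[0,0,0,0,10],[0,0,0,0,36],[0,0,0,0,36],[0,0,0,0,36],[0,0,0,0,36],[0,0,0,0,36]]
  ]
}}

```text
clock: 26.85
tool_pos: [0.6055, 0.0922, 0.1064]
eef_rot: [0.946, 0.323, 0.004, -0.002]
contact_force: [0.3, 0.0, -0.6]
opening: 0.411
```

```bash
python3 st.py
```

```text
[-0.2264  0.8433  0.0044  1.7227 -0.0148  0.5684 -1.1238] [0.6055 0.0922 0.1064] 26.85 yaw -0.9127281538276721 [ 0.2533  0.0194 -0.643 ] [-0.066   0.1333  0.0268]
```

Emit:
{"method": "drive_tool", "body": {
  "series": [
    [[0,0,20,0,36],[0,0,30,0,36],[-30,0,40,0,36],[-40,0,0,0,36],[-40,0,0,0,36],[-40,0,0,0,36],[-20,0,0,0,36],[0,0,0,0,36]]
  ]
}}

```text
clock: 27.65
tool_pos: [0.4323, 0.0921, 0.1968]
eef_rot: [0.946, 0.324, 0.002, -0.002]
contact_force: [0.7, -0.6, 0.4]
opening: 0.409
```

```bash
python3 st.py; python3 look2.py u
```

```text
[-0.3178  0.5329  0.0102  2.1522 -0.0221  0.452  -1.2004] [0.4323 0.0921 0.1968] 27.65 yaw -0.9113139008875334 [ 0.6866 -0.5595  0.3843] [-0.0394  0.1528 -0.003 ]
top 0.75 (array([ 0.6147,  0.0917, -0.0767]), np.float64(520.8745098039215), np.float64(1162.0)) [(0.92, array([0.6064, 0.094 , 0.116 ]))]
side 0.8 (array([ 0.6084,  0.0991, -0.1246]), np.float64(124.46274509803922), np.float64(1819.0)) [(0.9, array([0.6101, 0.0874, 0.116 ]))]
both (array([ 0.6092,  0.0957, -0.1244]), np.float64(697.2196078431372), np.float64(2981.0))
```

View pics/u_top.png

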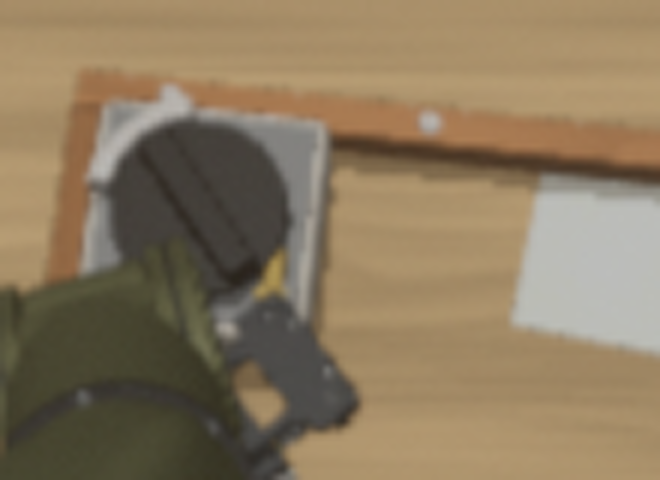

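View pics/u_side.png

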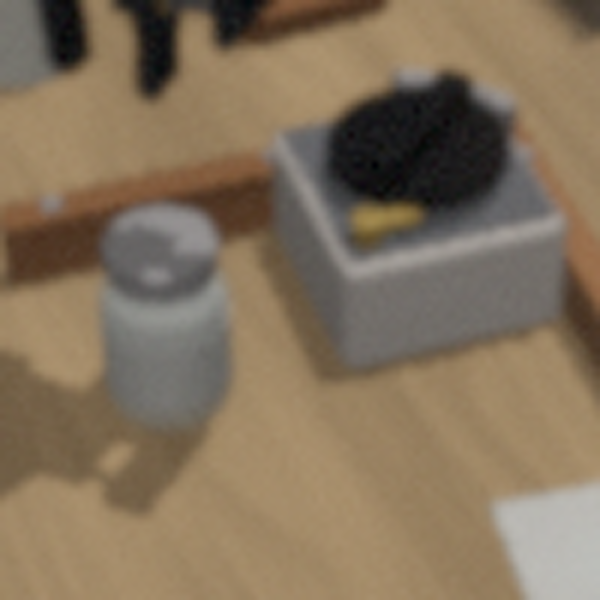

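Run:
```python
from fit import *
np.set_printoptions(precision=4,suppress=True)
f=lambda u,v,z: atz("top",(u/6+195-.4,v/6+120-.4),z)
for a,b in(((145,150),(225,282)),((178,135),(258,265)),((160,140),(240,272))):
    A,B=f(*a,.116),f(*b,.116); d=A-B; print((A+B)/2,"cap",np.arctan2(d[1],d[0])+.107)
```

```text
[0.5971 0.0974 0.116 ] cap 0.654601065322002
[0.6061 0.0796 0.116 ] cap 0.6591032541916807
[0.6027 0.0893 0.116 ] cap 0.6535574067637624
```

Emit:
{"method": "drive_tool", "body": {
  "series": [
    [[43,0,0,0,36],[43,0,0,0,36],[43,0,0,0,36],[43,0,0,0,36],[0,0,-40,0,36],[0,0,-30,0,36],[0,0,-10,0,36],[0,0,0,0,36]]
  ]
}}

```text
clock: 28.75
tool_pos: [0.607, 0.0922, 0.1151]
eef_rot: [0.946, 0.323, 0.003, -0.002]
contact_force: [-0.2, 0.1, 0.5]
opening: 0.407
```

```bash
python3 st.py
```

```text
[-0.2255  0.8325  0.0041  1.7113 -0.0143  0.5929 -1.1238] [0.607  0.0922 0.1151] 28.75 yaw -0.9129106617631059 [-0.1657  0.1104  0.4512] [-0.0286  0.1846 -0.0294]
```

Emit:
{"method": "drive_tool", "body": {
  "series": [
    [[-2,0,-6,-0.03,36],[0,0,-6,0,36],[0,0,0,0,36],[0,0,0,0,10],[0,0,0,0,10],[0,0,0,0,10]]
  ],
  "force": 25
}}

```text
clock: 29.35
tool_pos: [0.6061, 0.0927, 0.1052]
eef_rot: [0.951, 0.309, 0.005, -0.002]
contact_force: [-0.5, 0.3, 0.6]
opening: 0.227
```

```bash
python3 st.py
```

```text
[-0.2307  0.8453  0.0113  1.7233 -0.025   0.5641 -1.1456] [0.6061 0.0927 0.1052] 29.35 yaw -0.9434739505263124 [-0.5355  0.2576  0.6222] [-0.0196  0.2323 -0.2722]
```

Emit:
{"method": "drive_tool", "body": {
  "series": [
    [[0,0,0,0.02,10],[0,0,0,0,10]]
  ]
}}

```text
clock: 29.55
tool_pos: [0.6061, 0.0926, 0.1051]
eef_rot: [0.948, 0.318, 0.005, -0.002]
contact_force: [-0.7, -0.4, 3.6]
opening: 0.227
```

```bash
python3 st.py
```

```text
[-0.2272  0.8454  0.0057  1.7229 -0.0177  0.5644 -1.1318] [0.6061 0.0926 0.1051] 29.55 yaw -0.9232892513547911 [-0.7141 -0.4465  3.552 ] [ 0.0276  0.2107 -0.5378]
```

Emit:
{"method": "drive_tool", "body": {
  "series": [
    [[0,0,0,0.02,10],[0,0,0,0,10]]
  ]
}}

```text
clock: 29.75
tool_pos: [0.6062, 0.0925, 0.105]
eef_rot: [0.945, 0.328, 0.005, -0.002]
contact_force: [-0.6, 0.0, 4.8]
opening: 0.235
```

```bash
python3 st.py
```

```text
[-0.2241  0.8454  0.0005  1.7225 -0.0103  0.5647 -1.1182] [0.6062 0.0925 0.105 ] 29.75 yaw -0.9031238492282143 [-0.5677  0.029   4.8375] [ 0.037   0.2147 -0.6645]
```

Emit:
{"method": "drive_tool", "body": {
  "series": [
    [[0,0,0,-0.04,10],[0,0,0,0,10],[0,0,0,0,10],[0,0,0,0,10],[0,0,0,0,10]]
  ],
  "force": 45
}}

```text
clock: 30.25
tool_pos: [0.6062, 0.0924, 0.1051]
eef_rot: [0.951, 0.309, 0.005, -0.002]
contact_force: [-0.9, -0.1, 5.4]
opening: 0.219
```

```bash
python3 st.py
```

```text
[-0.2308  0.8456  0.0118  1.7231 -0.0243  0.5639 -1.1453] [0.6062 0.0924 0.1051] 30.25 yaw -0.9428378878523236 [-0.8616 -0.0543  5.4103] [-0.0416  0.2448 -0.2158]
```

Emit:
{"method": "drive_tool", "body": {
  "series": [
    [[0,0,-2,0,10],[0,0,-2,0,10],[0,0,-2,0,10],[0,0,-1,0,10]]
  ]
}}

```text
clock: 30.65
tool_pos: [0.6062, 0.0924, 0.0985]
eef_rot: [0.951, 0.309, 0.005, -0.002]
contact_force: [-1.5, -1.9, 9.2]
opening: 0.223
```

```bash
python3 st.py
```

```text
[-0.2305  0.8555  0.0112  1.726  -0.024   0.551  -1.145 ] [0.6062 0.0924 0.0985] 30.65 yaw -0.9421632834907127 [-1.5435 -1.9485  9.2142] [-0.0681  0.4773 -0.0358]
```

Emit:
{"method": "drive_tool", "body": {
  "series": [
    [[0,0,-1,0,10],[0,0,-1,0,10],[0,0,0,0,10]]
  ]
}}

```text
clock: 30.95
tool_pos: [0.6062, 0.0924, 0.0965]
eef_rot: [0.951, 0.309, 0.005, -0.002]
contact_force: [-1.7, 0.1, 10.2]
opening: 0.223
```

Emit:
{"method": "drive_tool", "body": {
  "series": [
    [[0,0,0,0.06,10],[0,0,0,0.06,10],[0,0,0,0.06,10]]
  ]
}}

```text
clock: 31.25
tool_pos: [0.6063, 0.0923, 0.0966]
eef_rot: [0.919, 0.394, 0.005, -0.002]
contact_force: [-0.7, -0.0, 10.2]
opening: 0.22
```

```bash
python3 st.py
```

```text
[-0.2028  0.8577 -0.0369  1.7241  0.0433  0.5521 -1.0233] [0.6063 0.0923 0.0966] 31.25 yaw -0.7597400585978219 [-0.7235 -0.0253 10.2425] [-0.1728  0.5002 -0.0379]
```

Emit:
{"method": "drive_tool", "body": {
  "series": [
    [[0,0,0,0.08,10],[0,0,0,0.08,10],[0,0,0,0.08,10],[0,0,0,0.08,10],[0,0,0,0.05,10],[0,0,0,0,10]]
  ]
}}

```text
clock: 31.85
tool_pos: [0.6064, 0.0922, 0.0967]
eef_rot: [0.831, 0.556, 0.004, -0.002]
contact_force: [-1.5, -0.4, 10.1]
opening: 0.221
```

```bash
python3 st.py
```

```text
[-0.1462  0.8599 -0.1354  1.7178  0.1767  0.5694 -0.7745] [0.6064 0.0922 0.0967] 31.85 yaw -0.390993123560611 [-1.462  -0.447  10.1166] [-0.1873  0.4261  0.0644]
```

Now let it rise with the grip, then open.

Emit:
{"method": "drive_tool", "body": {
  "series": [
    [[0,0,3,0,10],[0,0,3,0,10],[0,0,3,0,10],[0,0,3,0,10],[0,0,3,0,10],[0,0,0,0,10]]
  ]
}}

```text
clock: 32.45
tool_pos: [0.6064, 0.0922, 0.1115]
eef_rot: [0.831, 0.556, 0.004, -0.002]
contact_force: [-0.2, -1.5, 5.0]
opening: 0.225
```

Emit:
{"method": "drive_tool", "body": {
  "series": [
    [[0,0,0,0,36],[0,0,0,0,36],[0,0,0,0,36],[0,0,0,0,36]]
  ]
}}

```text
clock: 32.85
tool_pos: [0.6049, 0.0929, 0.1104]
eef_rot: [0.831, 0.556, 0.003, -0.004]
contact_force: [-2.2, 0.9, 4.3]
opening: 0.408
```

Emit:
{"method": "drive_tool", "body": {
  "series": [
    [[0,0,20,0,36],[0,0,30,0,36],[0,0,40,0,36],[-40,0,0,0,36],[-40,0,0,0,36],[-40,0,0,0,36],[-40,-20,20,0,36],[0,-40,0,0,36],[0,-40,0,0,36],[0,0,0,0,36]]
  ]
}}

```text
clock: 33.85
tool_pos: [0.4455, -0.0139, 0.2206]
eef_rot: [0.834, 0.551, 0.003, -0.001]
contact_force: [-1.0, -0.1, -0.6]
opening: 0.408
```

```bash
python3 st.py; sed -i 's/TANK()/TANK(.012)/g' look2.py; python3 look2.py v
```

```text
[ 0.0547  0.4955 -0.1843  2.1074  0.1583  0.5481 -0.6456] [ 0.4455 -0.0139  0.2206] 33.85 yaw -0.40268459881820495 [-0.9822 -0.1461 -0.5805] [-0.0972  0.0226 -0.0057]
top 0.72 (array([ 0.6078,  0.0919, -0.0979]), np.float64(299.678431372549), np.float64(1385.0)) [(0.68, array([0.6094, 0.1022, 0.116 ]))]
side 0.68 (array([ 0.6091,  0.1014, -0.1432]), np.float64(145.2313725490196), np.float64(1816.0)) [(0.91, array([0.6103, 0.1101, 0.116 ]))]
both (array([ 0.6077,  0.0963, -0.1566]), np.float64(470.0823529411764), np.float64(3201.0))
```

View pics/v_top.png

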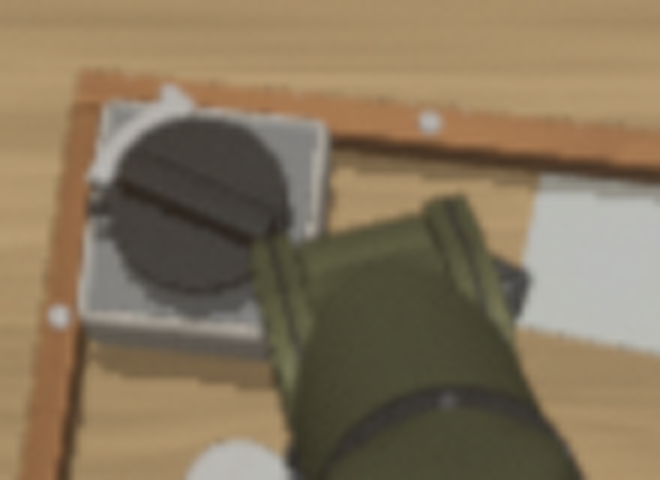

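View pics/v_side.png

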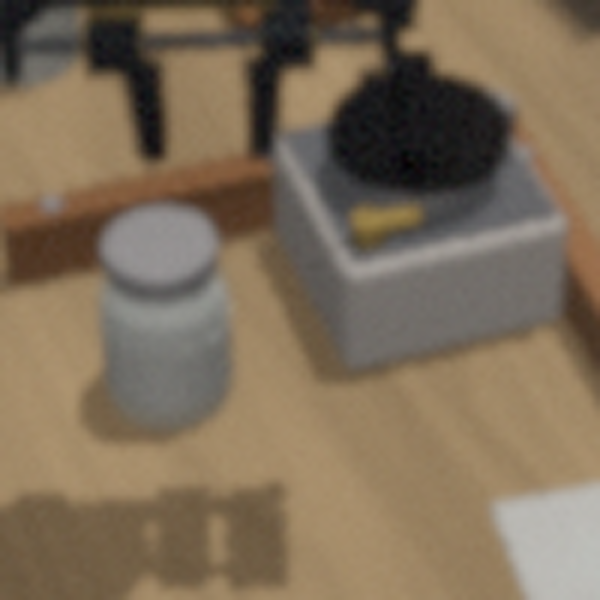

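Run:
```python
from h import *
np.set_printoptions(precision=2,suppress=True)
g=lambda p: cv2.cvtColor(cv2.imread(p),cv2.COLOR_BGR2GRAY).astype(np.float32)
def sh(a,b,y0,y1,x0,x1):
    A,B=a[y0:y1,x0:x1],b[y0:y1,x0:x1]; return np.array(cv2.phaseCorrelate(A,B,cv2.createHanningWindow(A.shape[::-1],cv2.CV_32F))[0])
# tank, before vs after cap work (6x px)
print("side tank front corner",sh(g("pics/o_side.png"),g("pics/v_side.png"),230,400,260,420)/6, "right",sh(g("pics/o_side.png"),g("pics/v_side.png"),190,350,480,600)/6)
print("top tank botleft",sh(g("pics/m_top.png"),g("pics/v_top.png"),250,380,60,180)/6,"topright",sh(g("pics/o_top.png"),g("pics/v_top.png"),80,200,270,360)/6)
n={}
for c in("top","side"):
    im=cams.snapshot(c); cv2.imwrite(f"pics/end_{c}.png",im)
a,b=g("pics/side0.png"),g("pics/end_side.png")
for nm,(x,y,r) in dict(varnish=(360,245,30),brush=(315,327,40),jar=(228,183,22),mug=(200,128,18),tin=(166,132,22),stamp=(250,128,18)).items(): print("side",nm,sh(a,b,y-r,y+r,x-r,x+r))
a,b=g("pics/top0.png"),g("pics/end_top.png")
for nm,(x,y,r) in dict(varnish=(354,137,20),brush=(387,204,32),jar=(236,204,16),mug=(136,197,18),tin=(127,234,18),stamp=(152,146,18)).items(): print("top",nm,sh(a,b,y-r,y+r,x-r,x+r))
```

```text
side tank front corner [ 0.05 -0.02] right [-0.04 -0.  ]
top tank botleft [-0.01  0.11] topright [-0.02  0.02]
side varnish [0.04 0.05]
side brush [-0.03 -0.02]
side jar [0.69 0.44]
side mug [-6.34  6.96]
side tin [0.53 0.57]
side stamp [ 0.05 -1.01]
top varnish [0.03 0.04]
top brush [-0.   -0.05]
top jar [-0.03 -0.64]
top mug [ 0.   -0.03]
top tin [-0.13 -0.09]
top stamp [ 0.02 -0.04]
```

View pics/end_side.png

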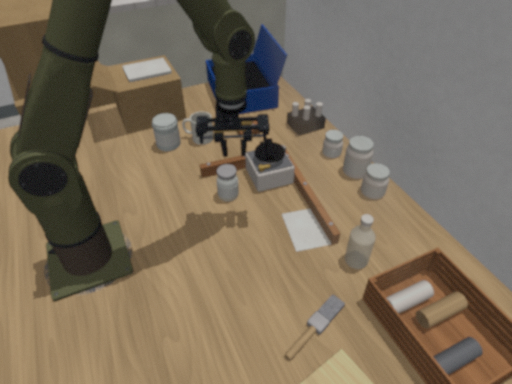

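Run:
```python
from h import *
np.set_printoptions(precision=2,suppress=True)
for c,(x0,x1,y0,y1) in dict(side=(216,240,164,202),top=(226,246,194,215)).items():
    a=cv2.imread(f"pics/{c}0.png"); b=cv2.imread(f"pics/end_{c}.png"); a=cv2.resize(a,None,fx=5,fy=5,interpolation=cv2.INTER_CUBIC); b=cv2.resize(b,None,fx=5,fy=5,interpolation=cv2.INTER_CUBIC)
    t=a[y0*5:y1*5,x0*5:x1*5]; s=b[(y0-4)*5:(y1+4)*5,(x0-4)*5:(x1+4)*5]
    m=cv2.matchTemplate(s,t,cv2.TM_CCOEFF_NORMED); _,v,_,p=cv2.minMaxLoc(m); print(c,v,np.array(p)/5-4)
im=[cv2.resize(cv2.imread(f"pics/{n}.png")[150:220,200:290],None,fx=4,fy=4) for n in("side0","end_side")]
cv2.imwrite("pics/jarcmp.png",np.hstack(im))
print(sensors.get_state()["clock"])
```

```text
side 0.9968625903129578 [0. 0.]
top 0.7966671586036682 [-2.2 -0.2]
34.25
```

View pics/jarcmp.png

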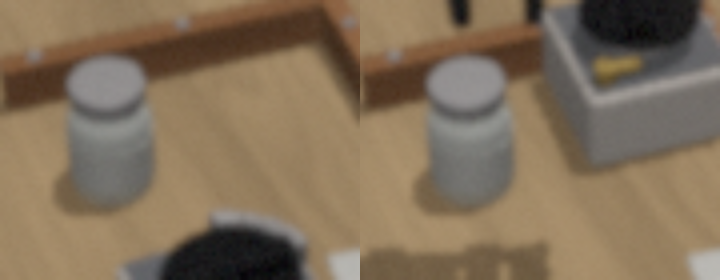

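```bash
python3 -c "
from plant import r
print(r.finish_job())"
```

```text
the job is handed in; nothing more can be done
None
```

The job is done and handed in at about 34 s of the 72 s allowed. The tank sits in the corner against both rails and the cap is turned, pressed, released and standing up.

- **Pushing:** I pushed the tank over the sheet to the far rail and then along it to the side rail. A last push of about 12 N toward the far rail made sure it was seated. My first push turned the tank clockwise a little, because the arm could not reach the centre of its near side; I corrected this on the next push.
- **Cap:** I turned it unpressed until the turning moment rose sharply, let go, and let it rest there for over 2 s. I then gripped it again and confirmed the stop at about 0.66 N m. I pressed it down about 8.5 mm at about 10 N, turned it on to roughly 1.25 rad, let it rise, opened the gripper and moved clear.
- **Last checks:** The pictures show the cap raised, with a gap under the disc. The tank moved by no more than 0.1 pixel (about 0.3 mm) during the cap work.
- **Other things:** The varnish, brush, tin, mug, stamp and jar are where they stood.

Some readings disagreed:

- **Tank pose:** The two cameras differed by up to about 10 mm and a few hundredths of a rad. I relied on the contact forces for the seating.
- **Cap angle at the first stop:** The picture gave about 0.655 rad and the gripper angle about 0.77, against about 0.70 in the text.
- **Jar, mug, stamp and tin:** Some picture comparisons gave a shift where the arm, its shadow or a changed background was in view. For the mug, stamp and tin the top view showed no shift over about 0.2 pixel, and a closer side-view check showed the jar unmoved.

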